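# Make the soldering corner safe and clean

## Robot

A 6-joint arm with a two-finger parallel gripper is mounted at the origin on the work surface. World frame = base frame: x ahead of the robot, y to its left, z up, the work surface at z = 0. Lengths are in m, angles in rad, forces in N, time in s.
With the tool pointing down it reaches from about 0.4 to 0.925 m from the base axis. Payload 3.4 kg.
Tool frame: the origin (TCP) lies at the centre of the arm's flange, where the gripper is bolted on; the fingertips stand 173 mm ahead of it and the grasp point (between the pads) lies 155 mm ahead of it (robot.tcp_to_tips is the distance from the TCP to the fingertips, in m); y points along the fingers, z is the direction in which the jaws open and shut, and the axes are right-handed (so a half turn about y gives the same grasp; the last joint's range is limited). The gripper opens to 85 mm and grips with 20 to 120 N. Pads are 22 mm wide; open, the fingers measure 114 mm over their backs; the gripper's body (76 mm by 85 mm) begins 54 mm behind the grasp point. The pads swing forward as they close: fully open they stand 13 mm farther back than shut.
Start: joints at [-1.226, 0.307, 1.506, -0, 1.328, -0.073], TCP at [0.233, -0.526, 0.405] pointing down, gripper open.
Joint ranges: [-3.12, 3.12], [-1.05, 2.28], [0.14, 2.33], [-1.42, 4.57], [0.1, 2.73], [-2.68, 2.68]. Speed limits (rad/s): [2.57, 2.57, 3.14, 3.14, 3.14, 3.14].

## Interface

Orientations are given as a 3x3 rotation matrix whose columns are the frame's x, y, z axes.
In Python, from rig import robot gives the robot as it stands. The module is installed in compiled form; this text tells all that it offers.
- The arm moves only by the tool apply_moves, never from a script. Its argument "motion" is a list of rows, each a list of 3 entries, a list of its own where there are three numbers: the finger opening in m, from 0 to 0.0854, then the shift along the tool's x, y, z in m, then the turn, a rotation vector about the tool's x, y, z in rad. In form: [[grip, [dx, dy, dz], [wx, wy, wz]], ...]. A call has 1 to 8 rows; each row is the pose to reach, as a shift and turn from the pose measured when the call began, along the tool's axes at that moment; what a row does not reach only later rows make up. A row lasts 1/12 s, in which the tool goes at most 41.7 mm and 7.16 degrees, less where a joint would pass 70% of its speed; a pose out of reach is approached as far as the arm can. A call with a gripper value outside its range is refused whole. The fingers move at their own pace and stop on an object; "force" is the grip in N (left out, the last holds). Time passes only in rows, so rows that repeat a pose let the fingers close. It gives the time, the measured TCP pose, the force and the opening at its end, in the units of the state.
- robot.sense(): the state, without advancing time (a new reading comes with each control period).
- robot.get_image(name): name is "scene" or "top"; returns a dict with "frame" (480x640x3 uint8, blue, green, red), "K" (3x3 intrinsics, pixels), "pose" (4x4, takes a point from camera to world coordinates). Camera axes: x right, y down, z forward; pixel columns grow to the right and rows downward; lengths in m; the calibration is good to about 2 mm. A picture is of the moment at which its call begins. There is no depth.
- robot.job_done(): hands the job in, once; it reports no verdict.
The state is a dict: "time_s": time; "joint_positions": joint angles; "dq": joint speeds; "joint_efforts": joint torques, N m; "position": TCP position; "tool_rot": TCP orientation; "ft_force": force on the tool from outside, world axes, zero at the start; "moment": the same for the moment, N m; "opening": opening from 0.0 (shut) to 1.0 (fully open).
Only numpy, scipy, OpenCV 4.12 (cv2) and the standard library are available. Lean on these libraries where they do the work, as an engineer would, in place of code of your own. Each camera call takes 0.05 s, during which the arm holds its last target.

## Task

Close down the soldering corner: first shut the gas cock (the one with the long lever) fully, against its stop, leaving the air cock with the short crossbar just as it is and not knocking the lamp over them. Then push all four loose brass offcuts off the soldering plate into its trough with the wooden scraper block, not with the fingers, and leave the scraper standing upright on the cleared plate, between the two raised sides and clear of the ends. Leave everything else on the bench where it is.

Things in the scene. Friction and masses are not known exactly. Their poses are not given: they have to be found in the camera images.
- gas_handle (a joint): Handle of the GAS cock, the one with the long one-sided flat lever. 0 = fully open (lever in line with the pipe, pointing down the slope to the robot); grows as the lever turns clockwise seen from above; 1.571 rad = fully shut (lever square to the pipe, pointing to +y of the station) at a hard stop. Stays where left; friction about 0.18 N m.
- gas_handle_pivot (a point): On the gas lever's turning axis, at mid-thickness of the lever, 158 mm above the bench. Turns with the lever: z = turning axis, leaning 40 deg from vertical towards the robot; the lever runs from here along -x, 92 mm long, 18 mm wide (y), 6 mm thick (z). Valve body and pipe lie 18 mm or more below this point along the axis.
- gas_handle_tip (a point): Point on the gas lever 90 mm from the axis, at mid-thickness, 2 mm short of its free end.
- air_handle_tip (a point): End (30 mm from its axis) of the short steel crossbar, 64 x 14 x 8 mm, on the AIR cock, the gas cock's twin about 150 mm to one side of it (left or right varies); it stands at any angle and must be left as it is.
- station: Fixed: steel foot plate 150 x 310 mm with two cocks on pedestals sloping 40 deg to the robot. Origin on the bench below the line (y) through both pivots, midway (within 5 mm); x away from the robot. A lamp bar hangs over the handles: x -5 to 35, y -155 to 155, z 250 to 275 mm, on posts at x 82, y +-145 mm; so reach the handles with the tool leaning, along the cocks' axes.
- plate: Fixed soldering plate, a slab 45 mm high. Origin on the bench; x away from the robot, along the slab. Flat top: x -140 to +70 mm, y -78 to +78 mm, z = 45 mm; raised lips along both long sides (8 mm thick, top at z = 57 mm), open at both ends. The chip trough lies against the end nearest the robot, x -140 to -235 mm.
- trough (a point): Centre of the trough's floor, 4 mm above the bench (plate frame x = -186 mm); axes as the plate's. Inside about 91 mm (x) by 164 mm (y); outer walls 32 mm high over the bench, so lower than the plate's top.
- scraper: Wooden scraper block, loose, standing on the bench in front of the gas station beside a cup. Origin at the centre of its underside, z up. Blade 24 mm thick (x) by 136 mm long (y) by 35 mm high; on top of it a central grip 20 mm thick (x), 60 mm long (y), from z = 35 to 87 mm. 0.11 to 0.23 kg.
- chip0: Loose brass offcut on the plate, oblong 36 x 18 mm, 5 mm thick, 18 g. Origin at its underside, near its middle.
- chip1: Loose brass offcut on the plate, round, 28 mm across, 5 mm thick, 18 g. Origin at its underside, near its middle.
- chip2: Loose brass offcut on the plate, L-shaped, about 32 x 29 mm, 5 mm thick, 18 g. Origin at its underside, near its middle.
- chip3: Loose brass offcut on the plate, rounded tongue, about 37 x 20 mm, 5 mm thick, 18 g. Origin at its underside, near its middle.
- cup: Bystander: white ceramic cup, 60 mm across, 60 mm high, standing beside the scraper; origin under its centre.
- spool: Bystander: copper wire spool, 54 mm across, 50 mm high, between plate and station towards the robot; origin under its centre.
- bottle: Bystander: amber bottle, 38 mm across, 125 mm high, between plate and station; origin under its centre.
- jar: Bystander: clear jar, 70 mm across, 70 mm high, behind; origin under its centre.
- brush: Bystander: brush lying at the robot's left; origin at its underside, along x.
- gift_box: Bystander: flat paper box 120 x 90 x 35 mm at the robot's right; origin under its centre.

How it is judged:
On the way, in this order (a step that is already met when the one before it is completed fails the run):
1. the gas cock is fully shut (value of joint gas_handle above 1.48 rad), for 0.2 s.
2. all four offcuts lie in the trough (x of chip0 in the frame of trough between -0.05 and 0.05 m and y of chip0 in the frame of trough between -0.088 and 0.088 m and z of each of chip0, chip1, chip2, chip3 in the frame of trough below 0.03 m and x of chip1 in the frame of trough between -0.05 and 0.05 m and y of chip1 in the frame of trough between -0.088 and 0.088 m and x of chip2 in the frame of trough between -0.05 and 0.05 m and y of chip2 in the frame of trough between -0.088 and 0.088 m and x of chip3 in the frame of trough between -0.05 and 0.05 m and y of chip3 in the frame of trough between -0.088 and 0.088 m), for 0.2 s.
At the end, for the whole second after the job is handed in: The gas lever is within 0.09 rad of its shut stop; all four offcuts lie at rest in the trough; the scraper stands released on the plate's top, upright within 0.1 rad, its middle over the flat top and within 30 mm of the plate's centre line (all of step 2 and value of joint gas_handle above 1.48 rad and x of scraper in the frame of plate between -0.14 and 0.07 m and y of scraper in the frame of plate between -0.03 and 0.03 m and z of scraper in the frame of plate between 0.04 and 0.05 m and angle between scraper's own z axis and vertical below 0.1 rad and linear speed of each of scraper, chip0, chip1, chip2, chip3 below 0.02 m/s); the robot touches nothing.
It fails at once if a brass offcut is touched by the fingers or arm (contact force between any of the fingers, the arm and chip0 above 0.5 N or contact force between any of the fingers, the arm and chip1 above 0.5 N or contact force between any of the fingers, the arm and chip2 above 0.5 N or contact force between any of the fingers, the arm and chip3 above 0.5 N).
It fails at once if the air cock's handle is turned (distance of air_handle_tip from where it was at the start of the episode above 0.008 m).
It fails at once if the lamp or its stand is knocked (contact force between any of the fingers, the arm and station above 10 N).
It fails at once if a bystander is shoved by more than 20 mm (distance of any of cup, spool, bottle, jar, brush, gift_box from where it was at the start of the episode above 0.02 m).
It also fails if it takes over 67 s, if anything falls off the work surface, if the arm or the gripper's body presses on something with over 40 N, if the wrist force passes 120 N, or if a joint passes its speed limit or range.

## Working session

There is one attempt and no reset: what is moved stays moved. The work goes in short steps, Python scripts to look and compute and a tool call to move; the robot and the scene stay as the last step left them, time stands still between calls to the robot, and variables do not carry over. Pictures are saved under pics/ and viewed, and the job is handed in when it is done.

Besides the shell and the picture viewer there is one more tool, called after ">>>" in YAML: its name, and indented under it one key for each argument. apply_moves: Moves the arm, as the interface text tells. Its arguments: {"type":"object","properties":{"motion":{"type":"array"},"force":{"type":"number"}},"required":["motion"]}

```bash
mkdir -p pics; cat > h.py <<'E'
import numpy as np, cv2
from rig import robot
def snap(n,f):
    d=robot.get_image(n); cv2.imwrite('pics/'+f,d['frame']); np.savez('pics/'+f[:-4]+'.npz',K=np.array(d['K']),pose=np.array(d['pose'])); return d
def ray(n,uv,z):
    d=np.load(n); K,P=d['K'],d['pose']
    r=P[:3,:3]@np.linalg.inv(K)@np.array([uv[0],uv[1],1.]); o=P[:3,3]
    return o+r*(z-o[2])/r[2]
def proj(n,p):
    d=np.load(n); K,P=d['K'],d['pose']
    c=P[:3,:3].T@(np.array(p)-P[:3,3]); q=K@c; return q[:2]/q[2]
E
python3 - <<'E'
from h import *
snap('scene','s0.png');snap('top','t0.png')
s=robot.sense()
for k,v in s.items(): print(k,np.round(v,3).tolist())
for f in 's0','t0':
    d=np.load(f'pics/{f}.npz'); print(d['K'],d['pose'].round(3))
print(robot.tcp_to_tips)
E
```

```text
time_s 0.1
joint_positions [-1.226, 0.308, 1.508, 0.0, 1.328, -0.074]
dq [-0.001, -0.001, -0.004, -0.0, 0.001, -0.0]
joint_efforts [0.0, -45.853, -25.261, -0.0, 0.006, 0.0]
position [0.233, -0.525, 0.404]
tool_rot [[-0.914, -0.001, 0.406], [-0.406, 0.002, -0.914], [-0.0, -1.0, -0.002]]
ft_force [-0.028, -0.609, 0.112]
moment [0.045, 0.02, -0.016]
opening 1.002
[[496.32818792   0.         308.17390481]
 [  0.         496.32818792 238.39810635]
 [  0.           0.           1.        ]] [[-0.875  0.347 -0.337  0.993]
 [ 0.484  0.632 -0.605  0.732]
 [ 0.003 -0.692 -0.721  1.039]
 [ 0.     0.     0.     1.   ]]
[[481.03888588   0.         333.62362618]
 [  0.         481.03888588 244.68455012]
 [  0.           0.           1.        ]] [[ 0.023 -0.991  0.134  0.401]
 [-1.    -0.024 -0.01  -0.028]
 [ 0.013 -0.133 -0.991  1.294]
 [ 0.     0.     0.     1.   ]]
0.1734
```

View pics/s0.png

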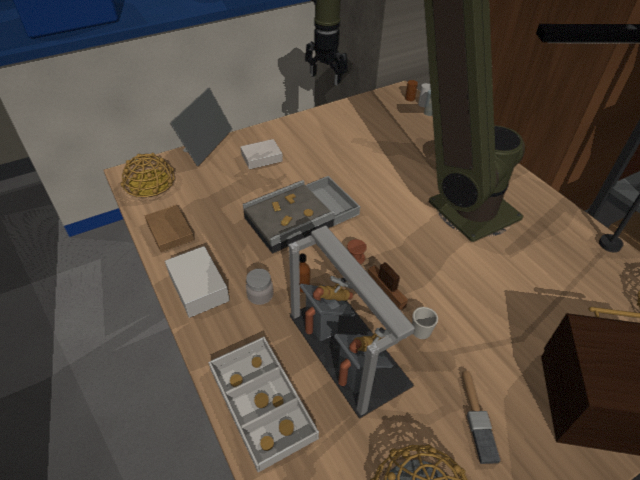

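View pics/t0.png

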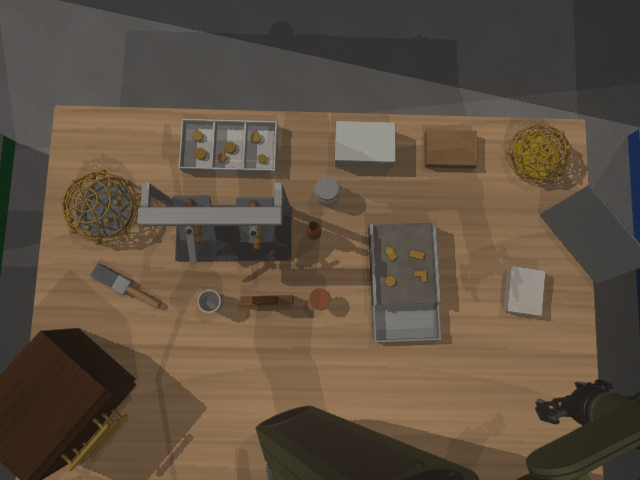

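```bash
python3 - <<'E'
from h import *
t=cv2.imread('pics/t0.png');s=cv2.imread('pics/s0.png')
cv2.imwrite('pics/t0a.png',cv2.resize(t[170:320,130:330],None,fx=4,fy=4,interpolation=cv2.INTER_CUBIC))
cv2.imwrite('pics/t0b.png',cv2.resize(t[215:350,360:450],None,fx=4.4,fy=4.4,interpolation=cv2.INTER_CUBIC))
cv2.imwrite('pics/s0a.png',cv2.resize(s[220:420,270:450],None,fx=3,fy=3,interpolation=cv2.INTER_CUBIC))
E
```

```text
(no output)
```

View pics/t0a.png

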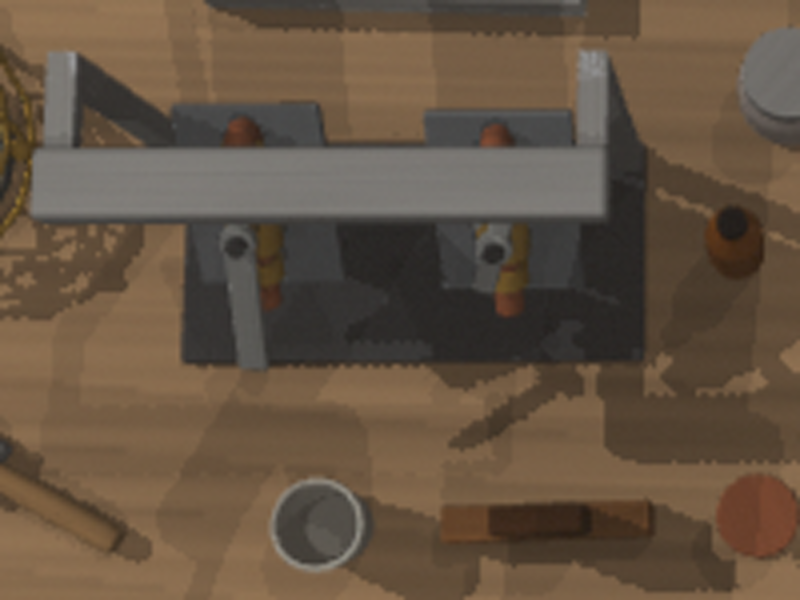

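View pics/t0b.png

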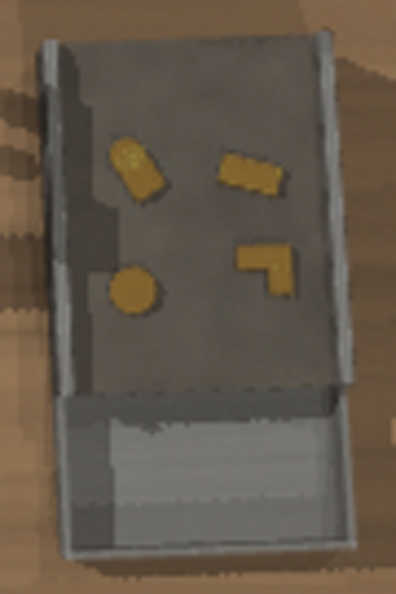

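View pics/s0a.png

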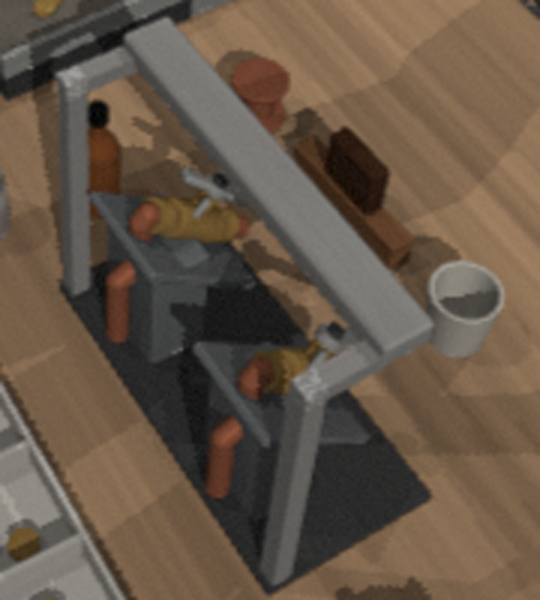

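```bash
python3 - <<'E'
from h import *
T='pics/t0.npz'
a=lambda u,v:(130+u/4,170+v/4)
b=lambda u,v:(360+u/4.4,215+v/4.4)
def P(n,uv,z): 
    p=ray(T,uv,z); print(n,np.round(uv,1),p.round(4)); return p
P('gas piv',a(236,245),.165);P('gas tip mid',a(254,367),.158-.092*.643+.003)
P('air piv',a(493,250),.165)
P('foot FL',a(183,363),.004);P('foot FR',a(643,362),.004)
P('bar FL',a(30,217),.275);P('bar FR',a(605,218),.275);P('bar BL',a(38,148),.275);P('bar BR',a(607,146),.275)
P('grip c',a(540,517),.087);P('grip L',a(489,517),.087);P('grip R',a(589,517),.087)
P('blade L',a(441,524),.035);P('blade R',a(651,520),.035)
P('blade FL',a(443,543),.035);P('blade FR',a(651,538),.035);
P('cup',a(318,523),.06);P('spool',a(758,514),.05);P('bottle',a(733,220),.125);P('jar',a(790,80),.07)
print('plate')
P('FL lip',b(66,395),.057);P('FR lip',b(352,382),.057);P('BL',b(44,42),.057);P('BR',b(333,34),.057)
P('BLi',b(56,42),.057);P('BRi',b(319,36),.057)
P('edge L',b(75,396),.045);P('edge R',b(338,390),.045)
P('tr L',b(64,555),.032);P('tr R',b(355,547),.032)
for n,uv in (('c0',(251,173)),('c1',(133,290)),('c2',(272,265)),('c3',(136,168))): P(n,b(*uv),.05)
E
```

```text
gas piv [189.  231.2] [0.5775 0.3041 0.165 ]
gas tip mid [193.5 261.8] [0.5111 0.3067 0.1018]
air piv [253.2 232.5] [0.5783 0.1521 0.165 ]
foot FL [175.8 260.8] [0.5216 0.3818 0.004 ]
foot FR [290.8 260.5] [0.5297 0.0737 0.004 ]
bar FL [137.5 224.2] [0.5728 0.3824 0.275 ]
bar FR [281.2 224.5] [0.5799 0.0753 0.275 ]
bar BL [139.5 207. ] [0.6105 0.381  0.275 ]
bar BR [281.8 206.5] [0.6194 0.0757 0.275 ]
grip c [265.  299.2] [0.4231 0.1278 0.087 ]
grip L [252.2 299.2] [0.4223 0.1595 0.087 ]
grip R [277.2 299.2] [0.4238 0.0973 0.087 ]
blade L [240.2 301. ] [0.418  0.1984 0.035 ]
blade R [292.8 300. ] [0.4237 0.0625 0.035 ]
blade FL [240.8 305.8] [0.4058 0.1965 0.035 ]
blade FR [292.8 304.5] [0.4121 0.0621 0.035 ]
cup [209.5 300.8] [0.4165 0.2719 0.06  ]
spool [319.5 298.5] [ 0.4289 -0.0072  0.05  ]
bottle [313.2 225. ] [0.6069 0.0118 0.125 ]
jar [327.5 190. ] [ 0.7101 -0.0208  0.07  ]
plate
FL lip [375.  304.8] [ 0.4161 -0.1495  0.057 ]
FR lip [440.  301.8] [ 0.4274 -0.316   0.057 ]
BL [370.  224.5] [ 0.6238 -0.134   0.057 ]
BR [435.7 222.7] [ 0.6329 -0.3061  0.057 ]
BLi [372.7 224.5] [ 0.624  -0.1412  0.057 ]
BRi [432.5 223.2] [ 0.6315 -0.2977  0.057 ]
edge L [377. 305.] [ 0.4158 -0.1559  0.045 ]
edge R [436.8 303.6] [ 0.4228 -0.3106  0.045 ]
tr L [374.5 341.1] [ 0.3232 -0.1518  0.032 ]
tr R [440.7 339.3] [ 0.3316 -0.323   0.032 ]
c0 [417.  254.3] [ 0.5493 -0.2585  0.05  ]
c1 [390.2 280.9] [ 0.4783 -0.1889  0.05  ]
c2 [421.8 275.2] [ 0.495  -0.2708  0.05  ]
c3 [390.9 253.2] [ 0.5506 -0.1902  0.05  ]
```

```bash
cat >> h.py <<'E'
from scipy.spatial.transform import Rotation as Ro
YS=.026; Rs=Ro.from_euler('z',YS).as_matrix()
PIV=np.array([.583,.304,.158]); A=np.radians(40)
u=Rs@[np.cos(A),0,np.sin(A)]; yy=Rs@[0,1,0]; n=Rs@[-np.sin(A),0,np.cos(A)]
RG=np.c_[-yy,-n,u]   # leaning tool
def Rdown(yaw):      # jaw axis along yaw
    z=np.array([np.cos(yaw),np.sin(yaw),0]);y=np.array([0,0,-1.]);return np.c_[np.cross(y,z),y,z]
L=.1734
def tcp_from_tip(tip,R,l=L): return np.array(tip)-R[:,1]*l
def rel(p,R):
    s=robot.sense();R0=np.array(s['tool_rot']);p0=np.array(s['position'])
    return R0.T@(np.array(p)-p0), Ro.from_matrix(R0.T@R).as_rotvec()
def show(p,R,name=''):
    d,w=rel(p,R); print(name,'d',d.round(3).tolist(),'w',w.round(3).tolist(),'rows',np.linalg.norm(d)/.0417,np.degrees(np.linalg.norm(w))/7.16)
def cfin(th,rho=.07,extra=0.,depth=.007):
    d=-np.cos(th)*u+np.sin(th)*yy; t=np.sin(th)*u+np.cos(th)*yy
    h=.011*np.cos(th)+.0145*np.sin(th)
    return PIV+rho*d-(.009+h+extra)*t-depth*n
E
python3 - <<'E'
from h import *
show([.47,-.1,.43],Rdown(-.2),'A')
print(tcp_from_tip(cfin(0,extra=.014),RG),tcp_from_tip(cfin(1.571),RG))
E
```

```text
A d [-0.389, -0.026, -0.293] w [0.002, -0.953, -0.001] rows 11.689557013830127 7.625974810849518
[0.42335521 0.2658368  0.24047466] [0.45627305 0.37073281 0.27037489]
```

>>> apply_moves:
  motion:
    - [0.0,[-0.033,-0.002,-0.024],[0,-0.08,0]]
    - [0,[-0.065,-0.004,-0.049],[0,-0.16,0]]
    - [0,[-0.097,-0.006,-0.073],[0,-0.24,0]]
    - [0,[-0.13,-0.01,-0.098],[0,-0.32,0]]
    - [0,[-0.162,-0.012,-0.122],[0,-0.4,0]]
    - [0,[-0.194,-0.014,-0.146],[0,-0.48,0]]
    - [0,[-0.227,-0.016,-0.171],[0,-0.56,0]]
    - [0,[-0.26,-0.018,-0.195],[0,-0.64,0]]

```text
time_s: 0.77
position: [0.3919, -0.2396, 0.4221]
tool_rot: [[-0.488, -0.001, 0.873], [-0.873, 0.002, -0.488], [-0.001, -1.0, -0.002]]
ft_force: [0.3, -0.1, -0.5]
opening: -0.002
```

```bash
python3 - <<'E'
from h import *
s=robot.sense();print(s['time_s'],s['position'],s['joint_positions'])
show([.45,-.03,.42],Rdown(-.05),'A')
E
```

```text
0.7667 [ 0.3919     -0.23955975  0.42213355] [-6.41151731e-01  1.29768808e-01  1.70290185e+00  1.13936298e-03
  1.31109188e+00 -1.31865791e-01]
A d [-0.211, 0.003, -0.052] w [0.002, -0.46, -0.002] rows 5.2152320906902006 3.6777012111199254
```

>>> apply_moves:
  motion:
    - [0,[-0.035,0,-0.009],[0,-0.08,0]]
    - [0,[-0.07,0,-0.017],[0,-0.16,0]]
    - [0,[-0.105,0,-0.026],[0,-0.24,0]]
    - [0,[-0.14,0,-0.035],[0,-0.32,0]]
    - [0,[-0.175,0,-0.043],[0,-0.4,0]]
    - [0,[-0.21,0.003,-0.052],[0,-0.46,0]]
    - [0,[-0.21,0.003,-0.052],[0,-0.46,0]]

```text
time_s: 1.35
position: [0.4495, -0.0258, 0.419]
tool_rot: [[-0.042, -0.001, 0.999], [-0.999, 0.006, -0.042], [-0.006, -1.0, -0.001]]
ft_force: [0.2, 0.0, -0.5]
opening: 0.006
```

```bash
python3 - <<'E'
from h import *
p=tcp_from_tip(cfin(0,extra=.016),RG)
show(p+.09*n,RG,'pre+90mm')
E
```

```text
pre+90mm d [-0.284, 0.111, -0.096] w [0.699, -0.067, 0.018] rows 7.661344917908112 5.621442365028453
```

>>> apply_moves:
  motion:
    - [0,[-0.036,0.006,-0.012],[0.09,-0.01,0]]
    - [0,[-0.072,0.012,-0.024],[0.18,-0.02,0]]
    - [0,[-0.107,0.025,-0.036],[0.27,-0.03,0.01]]
    - [0,[-0.142,0.04,-0.048],[0.36,-0.04,0.01]]
    - [0,[-0.178,0.055,-0.06],[0.45,-0.05,0.01]]
    - [0,[-0.213,0.07,-0.072],[0.54,-0.055,0.015]]
    - [0,[-0.249,0.09,-0.084],[0.63,-0.06,0.018]]
    - [0,[-0.284,0.111,-0.096],[0.7,-0.067,0.018]]

```text
time_s: 2.02
position: [0.3848, 0.1979, 0.3411]
tool_rot: [[0.0, 0.569, 0.822], [-1.0, -0.014, 0.01], [0.018, -0.822, 0.569]]
ft_force: [0.8, -1.9, -0.8]
opening: 0.002
```

```bash
python3 - <<'E'
from h import *
s=robot.sense();print(s['time_s'],s['position'],s['joint_positions'])
p=tcp_from_tip(cfin(0,extra=.016),RG)
show(p+.02*n,RG,'pre+20mm')
E
```

```text
2.0167 [0.38483989 0.19792487 0.34112211] [ 0.51041384  0.09506988  2.09990829 -0.65227839  0.49951893  1.01357668]
pre+20mm d [-0.067, 0.084, -0.027] w [0.093, -0.01, 0.03] rows 2.6533724920955124 0.7816832534641116
```

>>> apply_moves:
  motion:
    - [0,[-0.03,0.005,-0.02],[0.05,-0.005,0.015]]
    - [0,[-0.067,0.015,-0.027],[0.093,-0.01,0.03]]
    - [0,[-0.067,0.035,-0.027],[0.093,-0.01,0.03]]
    - [0,[-0.067,0.055,-0.027],[0.093,-0.01,0.03]]
    - [0,[-0.067,0.075,-0.027],[0.093,-0.01,0.03]]
    - [0,[-0.067,0.084,-0.027],[0.093,-0.01,0.03]]
    - [0,[-0.067,0.084,-0.027],[0.093,-0.01,0.03]]

```text
time_s: 2.6
position: [0.4108, 0.2632, 0.2532]
tool_rot: [[0.024, 0.639, 0.769], [-1.0, 0.014, 0.019], [0.001, -0.769, 0.639]]
ft_force: [-0.6, 0.1, 0.6]
opening: -0.0
```

```bash
python3 - <<'E'
from h import *
s=robot.sense();print(s['time_s'],s['position'],s['joint_positions'])
p=tcp_from_tip(cfin(0,extra=.016),RG)
show(p,RG,'pre')
snap('scene','s1.png');snap('top','t1.png')
t=cv2.imread('pics/t1.png');s=cv2.imread('pics/s1.png')
a=cv2.resize(t[170:320,130:330],None,fx=2.6,fy=2.6);b=cv2.resize(s[240:400,290:450],None,fx=3.4,fy=3.4)[:390]
h=np.zeros((390,800,3),np.uint8);a=a[:390,:400];h[:,:a.shape[1]]=a;b=b[:,:400];h[:,400:400+b.shape[1]]=b
cv2.imwrite('pics/c1.png',h)
E
```

```text
2.6 [0.41083656 0.26316772 0.25321746] [ 0.63164959  0.33935044  2.14502818 -1.42264868  0.37908844  1.90188914]
pre d [-0.0, 0.018, 0.002] w [0.004, -0.001, 0.002] rows 0.42955018596986 0.04059600751824657
```

View pics/c1.png

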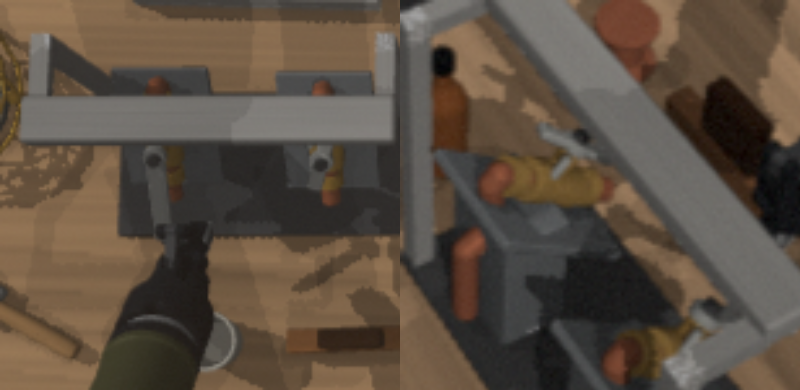

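```bash
cat > kin.py <<'E'
import numpy as np
from scipy.spatial.transform import Rotation as Ro
from scipy.optimize import least_squares
D=[([-1.226,.308,1.508,0,1.328,-.074],[.233,-.525,.404],[0,0,-1]),
([-.64115,.12977,1.7029,.00114,1.31109,-.13187],[.3919,-.23956,.42213],[-.001,.002,-1]),
([.51041,.09507,2.09991,-.65228,.49952,1.01358],[.38484,.19792,.34112],[.569,-.014,-.822]),
([.63165,.33935,2.14503,-1.42265,.37909,1.90189],[.41084,.26317,.25322],[.639,.014,-.769])]
def basis(q,y):
    c,s=np.cos(q[0]),np.sin(q[0]); r=np.array([c,s,0]);z=np.array([0,0,1.])
    a=np.sin(q[1])*r+np.cos(q[1])*z; f=np.sin(q[1]+q[2])*r+np.cos(q[1]+q[2])*z
    fp=np.cos(q[1]+q[2])*r-np.sin(q[1]+q[2])*z
    return np.c_[z,a,f,fp,np.array(y)]
M=np.vstack([basis(q,y) for q,p,y in D]); b=np.hstack([p for q,p,y in D])
X,res,rk,sv=np.linalg.lstsq(M,b,rcond=None)
def ik(p,R,q0=(.5,.2,2.)):
    y=R[:,1]
    f=lambda q:basis(list(q),y)@X-p
    s=least_squares(f,q0); q=s.x
    B=basis(list(q),y); fw=B[:,2]; fp=B[:,3]; lat=np.array([-np.sin(q[0]),np.cos(q[0]),0])
    j5=np.arccos(fw@y); j4=np.arctan2(y@lat,y@fp)
    return np.r_[q,j4,j5],np.linalg.norm(s.fun)
if __name__=='__main__':
    print(X.round(4),rk,sv.round(3),np.abs(M@X-b).max())
    from h import RG
    for q,p,y in D:
        print(np.round(q[:5],2),ik(np.array(p),np.c_[y,y,y]))
E
python3 - <<'E'
import sys; sys.path.insert(0,'.')
exec(open('kin.py').read())
E
```

```text
[0.0473 0.6624 0.3963 0.0469 0.1223] 5 [3.846 2.095 0.84  0.297 0.156] 0.039013805688812214
[-1.23  0.31  1.51  0.    1.33] (array([-1.15310231,  0.31450285,  1.52632984,  0.        ,  1.30075996]), np.float64(3.44469609375393e-11))
[-0.64  0.13  1.7   0.    1.31] (array([-5.48986570e-01,  1.41391606e-01,  1.72051286e+00,  1.23559737e-03,
        1.28158435e+00]), np.float64(9.69165338373403e-10))
[ 0.51  0.1   2.1  -0.65  0.5 ] (array([ 0.5645256 ,  0.11162494,  2.06402372, -0.66049318,  0.54197609]), np.float64(7.333759831831964e-10))
[ 0.63  0.34  2.15 -1.42  0.38] (array([ 0.66609598,  0.30775085,  2.12474321, -1.28481282,  0.41178602]), np.float64(3.0006845345686048e-15))
```

```bash
sed -i 's/return np.c_\[z,a,f,fp,np.array(y)\]/lat=np.array([-s,c,0]); return np.c_[z,a,f,fp,np.array(y),lat]/' kin.py; cat >> kin.py <<'E'
    from h import *
    def tilt(lean,az):
        y=np.array([np.sin(lean)*np.cos(az),np.sin(lean)*np.sin(az),-np.cos(lean)])
        x=np.cross(y,[0,0,1]); x/=np.linalg.norm(x); return np.c_[x,y,np.cross(x,y)]
    for th in (0,.4,.8,1.2,1.571):
      for lean,az in ((.35,.026),(.55,.026),(.698,.026),(.35,.35),(.55,.35)):
        R=tilt(lean,az); q,e=ik(tcp_from_tip(cfin(th),R),R,(.6,.3,2.1)); print(th,lean,az,q.round(2),round(e,4))
E
python3 kin.py
```

```text
[0.1929 0.6442 0.4163 0.1078 0.1974 0.042 ] 6 [3.847 2.11  2.004 0.795 0.275 0.148] 0.000271186337337026
[-1.23  0.31  1.51  0.    1.33] (array([-1.22632205,  0.30765949,  1.50791051,  0.        ,  1.32602265]), np.float64(2.8293596281452528e-11))
[-0.64  0.13  1.7   0.    1.31] (array([-6.40713070e-01,  1.30296087e-01,  1.70298017e+00,  1.04067623e-03,
        1.31031307e+00]), np.float64(3.6488107410345915e-09))
[ 0.51  0.1   2.1  -0.65  0.5 ] (array([ 0.51026442,  0.09494615,  2.10023653, -0.65125878,  0.49948505]), np.float64(4.811484096602246e-10))
[ 0.63  0.34  2.15 -1.42  0.38] (array([ 0.63173699,  0.33925761,  2.1447072 , -1.42066756,  0.37942976]), np.float64(3.899641582330334e-14))
0 0.35 0.026 [ 0.52  0.36  1.87 -0.28  0.62] 0.0
0 0.55 0.026 [ 0.59  0.35  2.01 -0.78  0.41] 0.0
0 0.698 0.026 [ 0.65  0.38  2.12 -1.47  0.39] 0.0
0 0.35 0.35 [ 0.43  0.35  1.9  -0.06  0.55] 0.0
0 0.55 0.35 [ 0.45  0.33  2.07 -0.26  0.2 ] 0.0
0.4 0.35 0.026 [ 0.56  0.38  1.84 -0.3   0.64] 0.0
0.4 0.55 0.026 [ 0.64  0.37  1.99 -0.79  0.43] 0.0
0.4 0.698 0.026 [ 0.7   0.4   2.09 -1.42  0.42] 0.0

[... 171 characters left out ...]
8  0.39  1.94 -0.76  0.48] 0.0
0.8 0.698 0.026 [ 0.74  0.41  2.04 -1.31  0.45] 0.0
0.8 0.35 0.35 [ 0.53  0.37  1.84 -0.11  0.59] 0.0
0.8 0.55 0.35 [ 0.55  0.36  2.01 -0.42  0.26] 0.0
1.2 0.35 0.026 [ 0.63  0.41  1.73 -0.29  0.73] 0.0
1.2 0.55 0.026 [ 0.7   0.4   1.87 -0.7   0.53] 0.0
1.2 0.698 0.026 [ 0.76  0.42  1.97 -1.18  0.48] 0.0
1.2 0.35 0.35 [ 0.56  0.39  1.77 -0.12  0.64] 0.0
1.2 0.55 0.35 [ 0.58  0.36  1.94 -0.39  0.32] 0.0
1.571 0.35 0.026 [ 0.63  0.42  1.66 -0.28  0.79] 0.0
1.571 0.55 0.026 [ 0.7   0.4   1.8  -0.63  0.59] 0.0
1.571 0.698 0.026 [ 0.75  0.41  1.9  -1.06  0.51] 0.0
1.571 0.35 0.35 [ 0.56  0.4   1.7  -0.11  0.71] 0.0
1.571 0.55 0.35 [ 0.59  0.36  1.87 -0.33  0.39] 0.0
```

```bash
cat >> h.py <<'E'
def tilt(lean,az):
    y=np.array([np.sin(lean)*np.cos(az),np.sin(lean)*np.sin(az),-np.cos(lean)])
    x=np.cross(y,[0,0,1]); x/=np.linalg.norm(x); return np.c_[x,y,np.cross(x,y)]
RL=tilt(.55,.026)
E
python3 - <<'E'
from h import *
show(tcp_from_tip(cfin(0,extra=.016)+.02*n,RL),RL,'pre20')
show(tcp_from_tip(cfin(0,extra=.016),RL),RL,'pre')
E
```

```text
pre20 d [-0.0, 0.001, 0.026] w [-0.148, 0.002, 0.001] rows 0.6209530413236711 1.1823686142235432
pre d [-0.0, 0.021, 0.026] w [-0.148, 0.002, 0.001] rows 0.8052025645186548 1.1823686142235432
```

>>> apply_moves:
  motion:
    - [0,[0,0,0.013],[-0.075,0,0]]
    - [0,[0,0,0.026],[-0.148,0,0]]
    - [0,[0,0.01,0.026],[-0.148,0,0]]
    - [0,[0,0.02,0.026],[-0.148,0,0]]
    - [0,[0,0.021,0.026],[-0.148,0,0]]

```text
time_s: 3.12
position: [0.4464, 0.2646, 0.2578]
tool_rot: [[0.027, 0.526, 0.85], [-1.0, 0.015, 0.022], [-0.001, -0.851, 0.526]]
ft_force: [1.0, -0.6, 0.5]
opening: -0.005
```

```bash
python3 - <<'E'
from h import *
s=robot.sense();print(s['time_s'],s['position'],np.round(s['joint_positions'],3),s['ft_force'])
for th in (0,.1,.2,.3,.4,.5,.6,.7,.8,.9): show(tcp_from_tip(cfin(th),RL),RL,th)
snap('top','t2.png')
t=cv2.imread('pics/t2.png')
cv2.imwrite('pics/c2.png',cv2.resize(t[200:290,150:250],None,fx=6,fy=6,interpolation=cv2.INTER_CUBIC))
E
```

```text
3.1167 [0.44637428 0.26460111 0.2577876 ] [ 0.554  0.343  2.029 -0.782  0.384  1.205] [ 0.99722767 -0.60180588  0.5040036 ]
0 d [-0.016, 0.001, -0.003] w [-0.004, -0.0, -0.001] rows 0.3872100732400436 0.031086090175253222
0.1 d [-0.022, 0.001, -0.005] w [-0.004, -0.0, -0.001] rows 0.529874948542665 0.031086090175253222
0.2 d [-0.028, 0.001, -0.006] w [-0.004, -0.0, -0.001] rows 0.677055603272094 0.031086090175253222
0.3 d [-0.034, 0.001, -0.007] w [-0.004, -0.0, -0.001] rows 0.8277653978352436 0.031086090175253222
0.4 d [-0.04, 0.001, -0.007] w [-0.004, -0.0, -0.001] rows 0.9813491333893802 0.031086090175253222
0.5 d [-0.047, 0.001, -0.007] w [-0.004, -0.0, -0.001] rows 1.1372013853924678 0.031086090175253222
0.6 d [-0.054, 0.001, -0.006] w [-0.004, -0.0, -0.001] rows 1.2946819071233953 0.031086090175253222
0.7 d [-0.06, 0.001, -0.004] w [-0.004, -0.0, -0.001] rows 1.453089611489552 0.031086090175253222
0.8 d [-0.067, 0.001, -0.001] w [-0.004, -0.0, -0.001] rows 1.6116581192506736 0.031086090175253222
0.9 d [-0.074, 0.0, 0.002] w [-0.004, -0.0, -0.001] rows 1.7695606017822967 0.031086090175253222
```

View pics/c2.png

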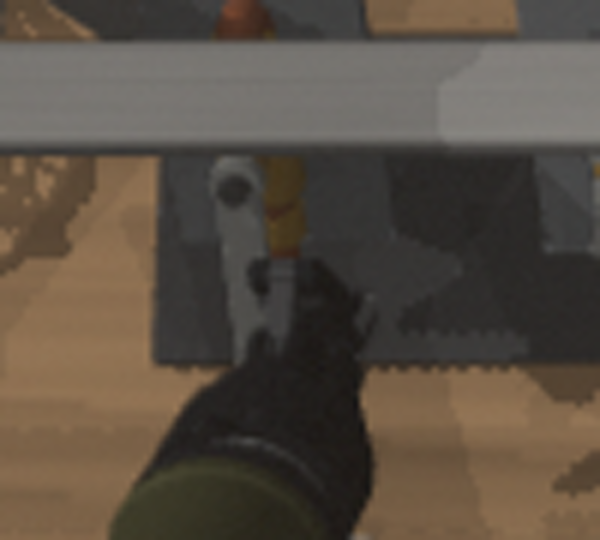

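>>> apply_moves:
  motion:
    - [0,[-0.008,0.001,-0.002],[0,0,0]]
    - [0,[-0.016,0.001,-0.003],[0,0,0]]
    - [0,[-0.022,0.001,-0.005],[0,0,0]]
    - [0,[-0.028,0.001,-0.006],[0,0,0]]
    - [0,[-0.034,0.001,-0.007],[0,0,0]]
    - [0,[-0.04,0.001,-0.007],[0,0,0]]
    - [0,[-0.047,0.001,-0.007],[0,0,0]]

```text
time_s: 3.75
position: [0.4381, 0.3108, 0.2525]
tool_rot: [[0.025, 0.525, 0.851], [-1.0, 0.011, 0.022], [0.002, -0.851, 0.525]]
ft_force: [0.4, -3.7, 0.6]
opening: 0.001
```

```bash
python3 - <<'E'
from h import *
s=robot.sense();print(s['time_s'],s['position'],np.round(s['joint_positions'],3),s['ft_force'])
for th in (.5,.6,.7,.8,.9,1,1.1,1.2,1.3,1.4,1.5,1.57,1.65): show(tcp_from_tip(cfin(th),RL),RL,th)
snap('top','t3.png')
t=cv2.imread('pics/t3.png')
cv2.imwrite('pics/c3.png',cv2.resize(t[200:290,150:250],None,fx=6,fy=6,interpolation=cv2.INTER_CUBIC))
E
```

```text
3.75 [0.43814785 0.31084006 0.2524649 ] [ 0.652  0.376  1.985 -0.804  0.444  1.305] [ 0.44069485 -3.72573998  0.63019482]
0.5 d [-0.0, 0.001, 0.002] w [-0.003, 0.0, 0.002] rows 0.05220233371806039 0.02688631897070831
0.6 d [-0.007, 0.0, 0.003] w [-0.003, 0.0, 0.002] rows 0.18956880752525337 0.02688631897070831
0.7 d [-0.014, 0.0, 0.005] w [-0.003, 0.0, 0.002] rows 0.3567961933027346 0.02688631897070831
0.8 d [-0.021, -0.0, 0.008] w [-0.003, 0.0, 0.002] rows 0.5293905179603127 0.02688631897070831
0.9 d [-0.027, -0.001, 0.011] w [-0.003, 0.0, 0.002] rows 0.7052565811646515 0.02688631897070831
1 d [-0.034, -0.001, 0.015] w [-0.003, 0.0, 0.002] rows 0.8833341452932433 0.02688631897070831
1.1 d [-0.04, -0.002, 0.02] w [-0.003, 0.0, 0.002] rows 1.0626967367535238 0.02688631897070831
1.2 d [-0.045, -0.003, 0.025] w [-0.003, 0.0, 0.002] rows 1.2424160919554745 0.02688631897070831
1.3 d [-0.05, -0.004, 0.032] w [-0.003, 0.0, 0.002] rows 1.4215359507753105 0.02688631897070831
1.4 d [-0.054, -0.005, 0.039] w [-0.003, 0.0, 0.002] rows 1.5990717820661682 0.02688631897070831
1.5 d [-0.057, -0.006, 0.046] w [-0.003, 0.0, 0.002] rows 1.7740186613138746 0.02688631897070831
1.57 d [-0.059, -0.007, 0.052] w [-0.003, 0.0, 0.002] rows 1.894397854529205 0.02688631897070831
1.65 d [-0.061, -0.008, 0.058] w [-0.003, 0.0, 0.002] rows 2.029366014417425 0.02688631897070831
```

View pics/c3.png

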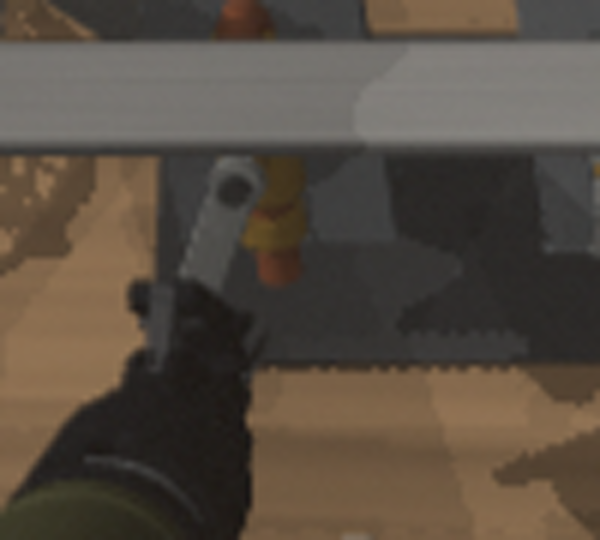

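>>> apply_moves:
  motion:
    - [0,[-0.007,0,0.003],[0,0,0]]
    - [0,[-0.014,0,0.005],[0,0,0]]
    - [0,[-0.021,0,0.008],[0,0,0]]
    - [0,[-0.027,0,0.011],[0,0,0]]
    - [0,[-0.034,-0.001,0.015],[0,0,0]]
    - [0,[-0.04,-0.002,0.02],[0,0,0]]
    - [0,[-0.045,-0.002,0.025],[0,0,0]]
    - [0,[-0.05,-0.003,0.032],[0,0,0]]

```text
time_s: 4.47
position: [0.4629, 0.3634, 0.2719]
tool_rot: [[0.026, 0.524, 0.851], [-1.0, 0.014, 0.023], [0.0, -0.851, 0.525]]
ft_force: [-1.9, -3.8, -1.6]
opening: 0.002
```

```bash
python3 - <<'E'
from h import *
s=robot.sense();print(s['time_s'],s['position'],np.round(s['joint_positions'],3),s['ft_force'])
for th in (1.3,1.4,1.5,1.57,1.65): show(tcp_from_tip(cfin(th),RL),RL,th)
snap('top','t4.png');snap('scene','s4.png')
t=cv2.imread('pics/t4.png');s=cv2.imread('pics/s4.png')
a=cv2.resize(t[200:290,150:230],None,fx=5,fy=5);b=cv2.resize(s[300:400,320:420],None,fx=4,fy=4)
h=np.zeros((450,800,3),np.uint8);h[:,:400]=a;h[:400,400:]=b
cv2.imwrite('pics/c4.png',h)
E
```

```text
4.4667 [0.46285432 0.3633871  0.27185921] [ 0.705  0.401  1.851 -0.684  0.548  1.209] [-1.93223536 -3.82679441 -1.59369004]
1.3 d [0.002, -0.001, -0.001] w [-0.002, 0.0, 0.0] rows 0.05498426669062176 0.01853713968372224
1.4 d [-0.002, -0.002, 0.006] w [-0.002, 0.0, 0.0] rows 0.16751084251647613 0.01853713968372224
1.5 d [-0.006, -0.003, 0.014] w [-0.002, 0.0, 0.0] rows 0.3647942360177365 0.01853713968372224
1.57 d [-0.007, -0.004, 0.019] w [-0.002, 0.0, 0.0] rows 0.5052573924016646 0.01853713968372224
1.65 d [-0.009, -0.005, 0.026] w [-0.002, 0.0, 0.0] rows 0.6666328677709089 0.01853713968372224
```

View pics/c4.png

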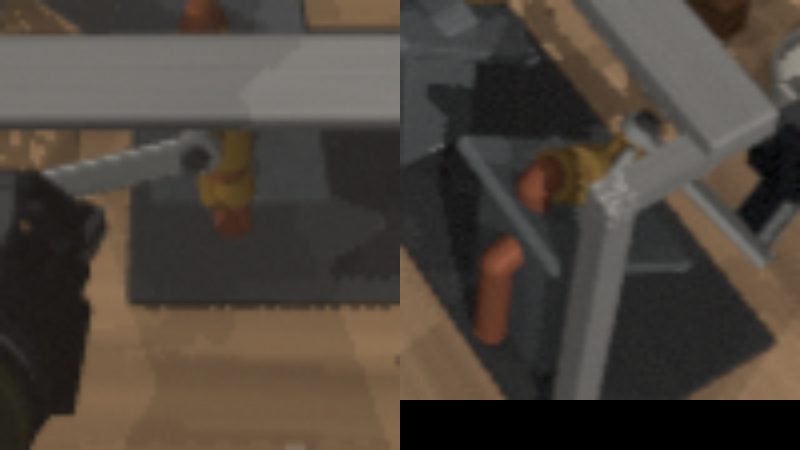

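>>> apply_moves:
  motion:
    - [0,[0,-0.001,0.005],[0,0,0]]
    - [0,[0,-0.002,0.01],[0,0,0]]
    - [0,[0,-0.003,0.015],[0,0,0]]
    - [0,[0,-0.003,0.019],[0,0,0]]
    - [0,[0,-0.004,0.023],[0,0,0]]
    - [0,[0,-0.004,0.026],[0,0,0]]

```text
time_s: 5.07
position: [0.4789, 0.3653, 0.2858]
tool_rot: [[0.026, 0.516, 0.856], [-1.0, 0.017, 0.02], [-0.004, -0.856, 0.517]]
ft_force: [-27.8, 14.9, -11.6]
opening: -0.008
```

```bash
python3 - <<'E'
from h import *
s=robot.sense();print(s['time_s'],s['position'],np.round(s['joint_positions'],3),s['ft_force'])
for th in (1.5,1.57,1.65): show(tcp_from_tip(cfin(th),RL),RL,th)
snap('top','t5.png');snap('scene','s5.png')
t=cv2.imread('pics/t5.png');s=cv2.imread('pics/s5.png')
a=cv2.resize(t[200:290,150:230],None,fx=5,fy=5);b=cv2.resize(s[300:400,320:420],None,fx=4,fy=4)
h=np.zeros((450,800,3),np.uint8);h[:,:400]=a;h[:400,400:]=b
cv2.imwrite('pics/c5.png',h)
E
```

```text
5.0667 [0.47886725 0.36534664 0.28579812] [ 0.684  0.395  1.807 -0.608  0.579  1.114] [-27.83654267  14.8840573  -11.5704317 ]
1.5 d [-0.004, 0.0, -0.007] w [0.007, -0.002, -0.004] rows 0.19844826423872233 0.06737161375013387
1.57 d [-0.006, -0.0, -0.002] w [0.007, -0.002, -0.004] rows 0.14868924296299374 0.06737161375013387
1.65 d [-0.008, -0.001, 0.005] w [0.007, -0.002, -0.004] rows 0.21741474300156377 0.06737161375013387
```

View pics/c5.png

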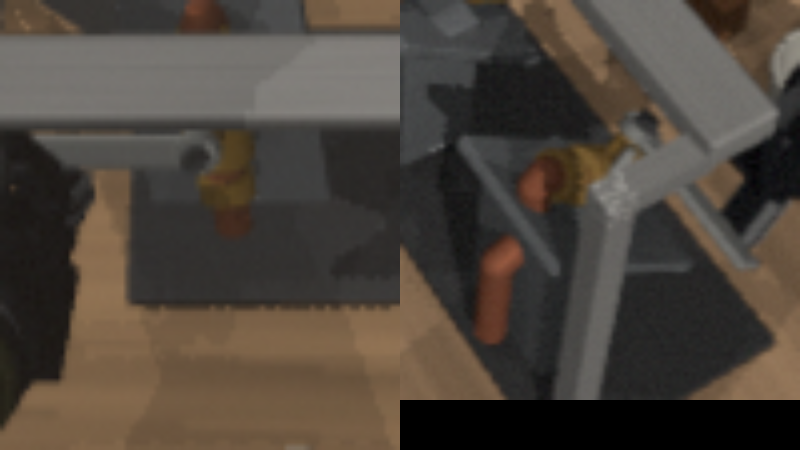

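>>> apply_moves:
  motion:
    - [0,[0,0,-0.006],[0,0,0]]
    - [0,[0,0,-0.012],[0,0,0]]
    - [0,[0,-0.01,-0.02],[0,0,0]]
    - [0,[0,-0.04,-0.025],[0,0,0]]
    - [0,[0,-0.075,-0.025],[0,0,0]]
    - [0,[0,-0.09,-0.025],[0,0,0]]

```text
time_s: 5.67
position: [0.4102, 0.3635, 0.3541]
tool_rot: [[0.027, 0.52, 0.854], [-1.0, 0.02, 0.02], [-0.007, -0.854, 0.521]]
ft_force: [0.3, -0.3, 0.4]
opening: 0.001
```

```bash
python3 - <<'E'
from h import *
s=robot.sense();print(s['time_s'],s['position'],np.round(s['joint_positions'],3),s['ft_force'])
d=snap('top','t6.png');snap('scene','s6.png')
t=cv2.imread('pics/t6.png')
cv2.imwrite('pics/c6.png',cv2.resize(t[190:320,150:310],None,fx=5,fy=5,interpolation=cv2.INTER_CUBIC)[:600])
show([.423,.128,.33],Rdown(.035),'over')
show([.423,.128,.0],Rdown(.035),'over')
E
```

```text
5.6667 [0.41017725 0.36348573 0.3540537 ] [ 0.774  0.247  1.825 -0.555  0.724  1.106] [ 0.26991061 -0.33494173  0.37954894]
over d [0.236, 0.022, -0.007] w [-0.55, -0.009, -0.007] rows 5.69732871721522 4.4048605597491015
over d [0.24, 0.303, -0.179] w [-0.55, -0.009, -0.007] rows 10.218802963289228 4.4048605597491015
```

View pics/c6.png

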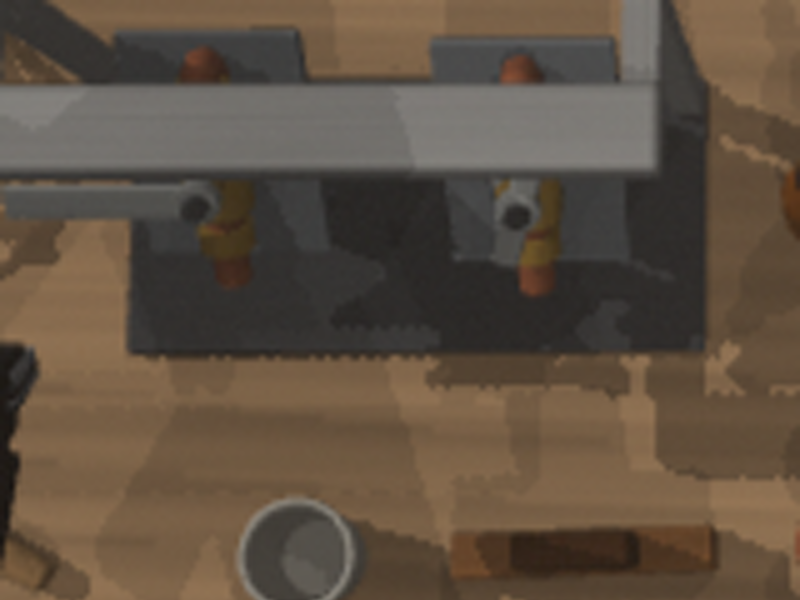

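>>> apply_moves:
  motion:
    - [0,[0.03,0,0],[-0.07,0,0]]
    - [0.0854,[0.07,0.003,-0.001],[-0.16,0,0]]
    - [0.0854,[0.105,0.006,-0.003],[-0.25,0,0]]
    - [0.0854,[0.14,0.01,-0.004],[-0.34,0,0]]
    - [0.0854,[0.175,0.015,-0.005],[-0.43,0,0]]
    - [0.0854,[0.21,0.02,-0.006],[-0.51,-0.005,-0.005]]
    - [0.0854,[0.236,0.022,-0.007],[-0.55,-0.01,-0.007]]
    - [0.0854,[0.236,0.022,-0.007],[-0.55,-0.01,-0.007]]

```text
time_s: 6.43
position: [0.424, 0.124, 0.3291]
tool_rot: [[0.03, -0.002, 1.0], [-1.0, -0.003, 0.03], [0.003, -1.0, -0.002]]
ft_force: [0.6, -1.0, 0.0]
opening: 0.976
```

```bash
python3 - <<'E'
from h import *
s=robot.sense();print(s['time_s'],s['position'],np.round(s['joint_positions'],3),s['ft_force'],s['opening'])
show([.423,.128,.217],Rdown(.04),'down')
E
```

```text
6.4333 [0.42398378 0.12401461 0.32911943] [ 0.19   0.202  1.878 -0.003  1.064  0.161] [ 0.5939439  -1.04508381  0.00646974] 0.975712130245554
down d [-0.004, 0.112, -0.001] w [0.002, -0.01, 0.003] rows 2.6905169075081488 0.0844716045320449
```

>>> apply_moves:
  motion:
    - [0.0854,[-0.004,0.025,-0.001],[0.002,-0.01,0.003]]
    - [0.0854,[-0.004,0.05,-0.001],[0.002,-0.01,0.003]]
    - [0.0854,[-0.004,0.075,-0.001],[0.002,-0.01,0.003]]
    - [0.0854,[-0.004,0.1,-0.001],[0.002,-0.01,0.003]]
    - [0.0854,[-0.004,0.112,-0.001],[0.002,-0.01,0.003]]
    - [0.0854,[-0.004,0.112,-0.001],[0.002,-0.01,0.003]]

```text
time_s: 6.93
position: [0.4219, 0.1274, 0.2147]
tool_rot: [[0.04, -0.005, 0.999], [-0.999, -0.002, 0.04], [0.001, -1.0, -0.005]]
ft_force: [0.4, -0.0, -0.1]
opening: 0.999
```

```bash
python3 - <<'E'
from h import *
s=robot.sense();print(s['time_s'],s['position'],s['ft_force'],s['opening'])
show([.423,.128,.217],Rdown(.04),'down')
snap('scene','s7.png')
t=cv2.imread('pics/s7.png')
cv2.imwrite('pics/c7.png',cv2.resize(t[210:350,310:470],None,fx=4,fy=4,interpolation=cv2.INTER_CUBIC))
E
```

```text
6.9333 [0.42187087 0.12737665 0.2146923 ] [ 0.36822011 -0.04204264 -0.07427021] 0.9992984552242451
down d [-0.001, -0.002, 0.001] w [0.005, -0.0, 0.001] rows 0.06339722095062782 0.04066240123560161
```

View pics/c7.png

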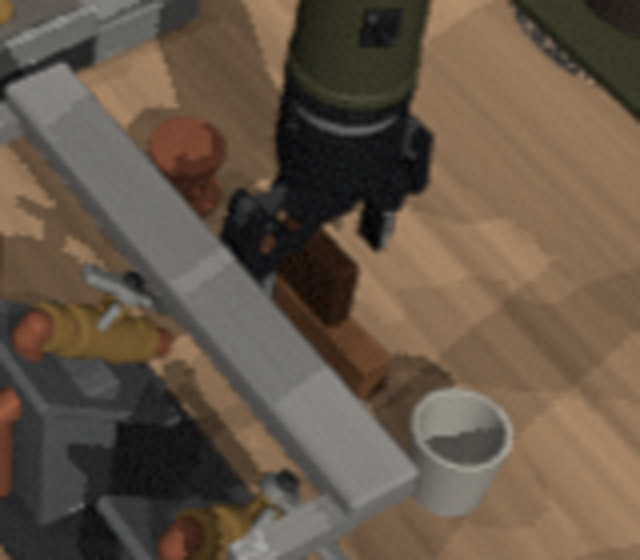

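>>> apply_moves:
  motion:
    - [0.05,[0,-0.003,0],[0.004,0,0]]
    - [0.02,[0,-0.003,0],[0.004,0,0]]
    - [0.0,[0,-0.003,0],[0.004,0,0]]
    - [0.0,[0,-0.003,0],[0.004,0,0]]
    - [0.0,[0,-0.003,0],[0.004,0,0]]
    - [0.0,[0,-0.003,0],[0.004,0,0]]
    - [0.0,[0,-0.003,0],[0.004,0,0]]
    - [0.0,[0,-0.003,0],[0.004,0,0]]
  force: 60

```text
time_s: 7.65
position: [0.4229, 0.1276, 0.2197]
tool_rot: [[0.04, 0.003, 0.999], [-0.999, -0.001, 0.04], [0.001, -1.0, 0.003]]
ft_force: [-0.7, 0.7, 6.8]
opening: 0.23
```

```bash
python3 - <<'E'
from h import *
s=robot.sense();print(s['time_s'],s['position'],s['ft_force'],s['opening'])
show([.423,.128,.40],Rdown(.04),'up')
E
```

```text
7.65 [0.42285403 0.12764172 0.21970472] [-0.65135057  0.70506098  6.7954472 ] 0.22984878670817477
up d [-0.0, -0.18, 0.001] w [-0.003, 0.0, 0.001] rows 4.323637678456571 0.023640249141603623
```

>>> apply_moves:
  motion:
    - [0.0,[0,-0.025,0],[0,0,0]]
    - [0.0,[0,-0.06,0],[0,0,0]]
    - [0.0,[0,-0.1,0],[0,0,0]]
    - [0.0,[0,-0.135,0],[0,0,0]]
    - [0.0,[0,-0.165,0],[0,0,0]]
    - [0.0,[0,-0.165,0],[0,0,0]]

```text
time_s: 8.15
position: [0.4242, 0.1281, 0.3907]
tool_rot: [[0.04, 0.015, 0.999], [-0.999, 0.002, 0.04], [-0.001, -1.0, 0.015]]
ft_force: [0.7, 1.3, -1.1]
opening: 0.225
```

```bash
python3 - <<'E'
from h import *
s=robot.sense();print(s['time_s'],s['position'],s['ft_force'],s['opening'])
t0=snap('top','t8.png');snap('scene','s8.png')
# plate edge refinement from t0
T='pics/t8.npz'
cv2.imwrite('pics/c8.png',cv2.resize(t0['frame'][205:350,355:455],None,fx=4,fy=4,interpolation=cv2.INTER_CUBIC))
t=cv2.imread('pics/s8.png')
cv2.imwrite('pics/c8s.png',cv2.resize(t[180:330,310:470],None,fx=4,fy=4,interpolation=cv2.INTER_CUBIC))
E
```

```text
8.15 [0.42416788 0.12813035 0.39072848] [ 0.73667622  1.26148182 -1.05777205] 0.22536836143934044
```

View pics/c8.png

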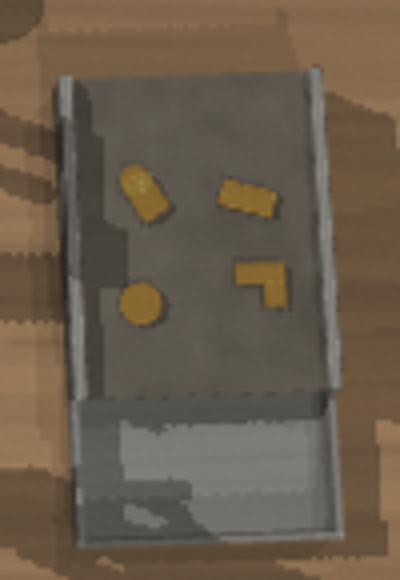

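View pics/c8s.png

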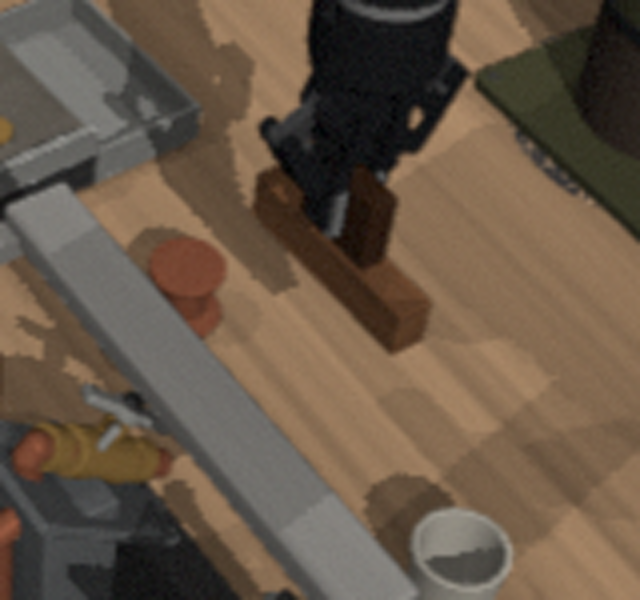

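```bash
python3 - <<'E'
from h import *
T='pics/t8.npz'
c=lambda u,v:(355+u/4,205+v/4)
pts={k:ray(T,c(*v),.057) for k,v in dict(LiB=(72,78),LiF=(88,398),RiB=(310,72),RiF=(330,388),LoB=(58,78),LoF=(76,402),RoB=(321,70),RoF=(341,388)).items()}
for k,v in pts.items(): print(k,v.round(4))
for a in 'Li','Ri','Lo','Ro':
    d=pts[a+'B']-pts[a+'F']; print(a,np.arctan2(d[1],d[0]))
mF=np.mean([pts[k] for k in('LiF','RiF','LoF','RoF')],0);mB=np.mean([pts[k] for k in('LiB','RiB','LoB','RoB')],0)
print(mF,mB,np.arctan2(*(mB-mF)[[1,0]]),np.linalg.norm(mB-mF))
t=[ray(T,c(*v),.032) for v in((80,545),(342,535))];print(t,np.mean(t,0))
f=cv2.imread('pics/t8.png');hsv=cv2.cvtColor(f,cv2.COLOR_BGR2HSV)
m=cv2.inRange(hsv,(15,150,80),(35,255,255));m[:, :370]=0;m[:,440:]=0;m[:220]=0;m[345:]=0
n_,l,st,ce=cv2.connectedComponentsWithStats(m)
O=np.array([.559,-.225]);yaw=.053
for i in range(1,n_):
    if st[i,4]<15: continue
    v,w=np.where(l==i)
    P=np.array([ray(T,(a,b),.05)[:2] for a,b in zip(w,v)])-O
    P=P@np.array([[np.cos(yaw),-np.sin(yaw)],[np.sin(yaw),np.cos(yaw)]])
    print('chip plate frame',P.mean(0).round(3),P.min(0).round(3),P.max(0).round(3))
E
```

```text
LiB [ 0.6241 -0.1419  0.057 ]
LiF [ 0.4169 -0.1546  0.057 ]
RiB [ 0.632  -0.2977  0.057 ]
RiF [ 0.4268 -0.3096  0.057 ]
LoB [ 0.6239 -0.1327  0.057 ]
LoF [ 0.4142 -0.1469  0.057 ]
RoB [ 0.6335 -0.305   0.057 ]
RoF [ 0.427  -0.3167  0.057 ]
Li 0.0612043895116173
Ri 0.05783071565447519
Lo 0.06764303630628003
Ro 0.05666774782122538
[ 0.42120321 -0.23194661  0.057     ] [ 0.6283752  -0.21932072  0.057     ] 0.06086868182478498 0.20755637363009344
[array([ 0.32293665, -0.15296319,  0.032     ]), array([ 0.33302422, -0.32251607,  0.032     ])] [ 0.32798044 -0.23773963  0.032     ]
chip plate frame [-0.005  0.037] [-0.022  0.022] [0.01 0.05]
chip plate frame [-0.011 -0.031] [-0.021 -0.049] [ 0.    -0.014]
chip plate frame [-0.064 -0.039] [-0.079 -0.051] [-0.055 -0.022]
chip plate frame [-0.078  0.041] [-0.089  0.03 ] [-0.066  0.054]
```

```bash
python3 - <<'E'
from h import *
show([.604,-.222,.39],Rdown(.059),'over')
E
```

```text
over d [0.357, -0.003, 0.168] w [-0.006, -0.019, 0.0] rows 9.450929496052943 0.16053191120844928
```

>>> apply_moves:
  motion:
    - [0.0,[0.03,0,0.014],[0,0,0]]
    - [0.0,[0.065,0,0.031],[0,0,0]]
    - [0.0,[0.1,0,0.047],[0,-0.005,0]]
    - [0.0,[0.135,0,0.063],[0,-0.01,0]]
    - [0.0,[0.17,0,0.08],[0,-0.015,0]]
    - [0.0,[0.205,0,0.096],[0,-0.019,0]]
    - [0.0,[0.24,0,0.113],[0,-0.019,0]]
    - [0.0,[0.27,0,0.127],[0,-0.019,0]]

```text
time_s: 8.92
position: [0.5602, -0.1393, 0.3838]
tool_rot: [[0.058, 0.002, 0.998], [-0.998, 0.001, 0.058], [-0.001, -1.0, 0.002]]
ft_force: [1.2, 0.9, -0.8]
opening: 0.227
```

```bash
python3 - <<'E'
from h import *
show([.604,-.222,.39],Rdown(.059),'over')
E
```

```text
over d [0.085, -0.006, 0.039] w [-0.002, -0.001, -0.001] rows 2.2490917551470853 0.01899349640463006
```

>>> apply_moves:
  motion:
    - [0.0,[0.03,0,0.014],[0,0,0]]
    - [0.0,[0.06,0,0.028],[0,0,0]]
    - [0.0,[0.085,0.02,0.039],[0,0,0]]
    - [0.0,[0.085,0.04,0.039],[0,0,0]]
    - [0.0,[0.085,0.06,0.039],[0,0,0]]
    - [0.0,[0.085,0.06,0.039],[0,0,0]]

```text
time_s: 9.42
position: [0.6017, -0.2216, 0.3161]
tool_rot: [[0.057, -0.011, 0.998], [-0.998, 0.007, 0.057], [-0.008, -1.0, -0.011]]
ft_force: [-2.0, 0.2, -1.5]
opening: 0.225
```

```bash
python3 - <<'E'
from h import *
s=robot.sense();print(s['time_s'],s['position'],s['ft_force'],s['opening'],np.round(s['joint_positions'],2))
t0=snap('top','t9.png');s0=snap('scene','s9.png')
cv2.imwrite('pics/c9.png',cv2.resize(t0['frame'][190:350,350:460],None,fx=3.7,fy=3.7,interpolation=cv2.INTER_CUBIC))
cv2.imwrite('pics/c9s.png',cv2.resize(s0['frame'][150:270,220:380],None,fx=5,fy=5,interpolation=cv2.INTER_CUBIC))
E
```

```text
9.4167 [ 0.6016965  -0.22155965  0.31606796] [-2.02399356  0.20033186 -1.54885021] 0.225090578997647 [-0.42  0.47  1.47  0.    1.21 -0.48]
```

View pics/c9.png

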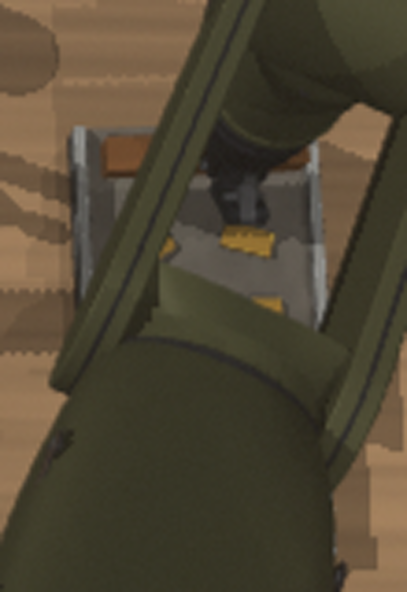

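View pics/c9s.png

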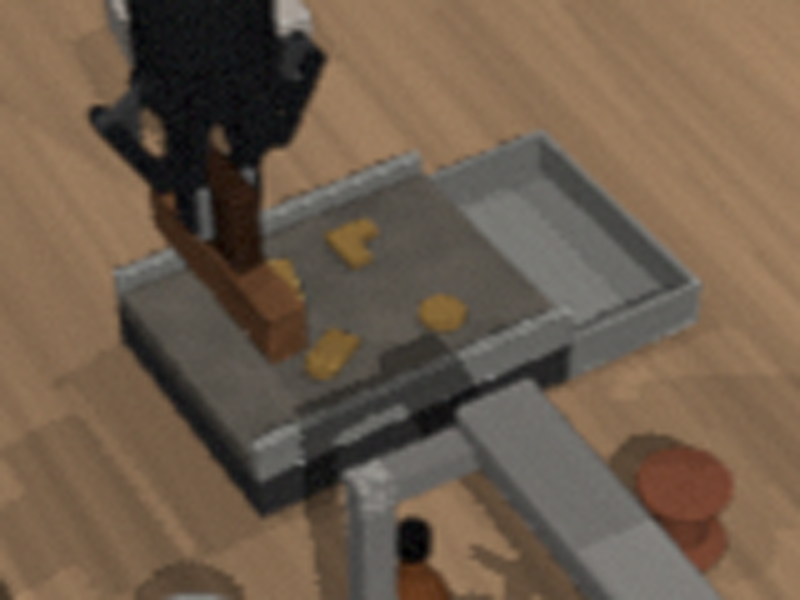

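```bash
python3 - <<'E'
from h import *
T='pics/t9.npz'
c=lambda u,v:(350+u/3.7,190+v/3.7)
for v in ((104,138),(104,175),(310,150),(310,167)): print(ray(T,c(*v),.131).round(4))
show([.604,-.222,.268],Rdown(.059),'dn')
E
```

```text
[ 0.6041 -0.1477  0.131 ]
[ 0.5793 -0.148   0.131 ]
[ 0.5995 -0.2847  0.131 ]
[ 0.5881 -0.2846  0.131 ]
dn d [0.001, 0.053, 0.001] w [0.004, -0.001, -0.004] rows 1.2662101316870553 0.0460988693707173
```

>>> apply_moves:
  motion:
    - [0.0,[0.003,0.012,0.001],[0.004,0,-0.004]]
    - [0.0,[0.005,0.025,0.001],[0.004,0,-0.004]]
    - [0.0,[0.005,0.036,0.001],[0.004,0,-0.004]]
    - [0.0,[0.005,0.044,0.001],[0.004,0,-0.004]]
    - [0.0,[0.005,0.047,0.001],[0.004,0,-0.004]]
    - [0.0,[0.005,0.047,0.001],[0.004,0,-0.004]]

```text
time_s: 10.02
position: [0.6041, -0.2258, 0.2733]
tool_rot: [[0.058, -0.001, 0.998], [-0.998, 0.001, 0.058], [-0.001, -1.0, -0.001]]
ft_force: [0.3, 0.8, -1.4]
opening: 0.228
```

```bash
python3 - <<'E'
from h import *
s=robot.sense();print(s['time_s'],s['position'],s['ft_force'],s['opening'])
t0=snap('top','t10.png');s0=snap('scene','s10.png')
cv2.imwrite('pics/c10.png',cv2.resize(t0['frame'][190:350,350:460],None,fx=3.7,fy=3.7,interpolation=cv2.INTER_CUBIC))
cv2.imwrite('pics/c10s.png',cv2.resize(s0['frame'][150:270,220:380],None,fx=5,fy=5,interpolation=cv2.INTER_CUBIC))
show([.604,-.2255,.263],Rdown(.059),'dn')
E
```

```text
10.0167 [ 0.60407013 -0.22578197  0.27329591] [ 0.27168557  0.82559676 -1.42347887] 0.22801839253094397
dn d [-0.001, 0.011, -0.001] w [-0.001, -0.001, 0.0] rows 0.27349096708550036 0.010516961248236617
```

View pics/c10.png

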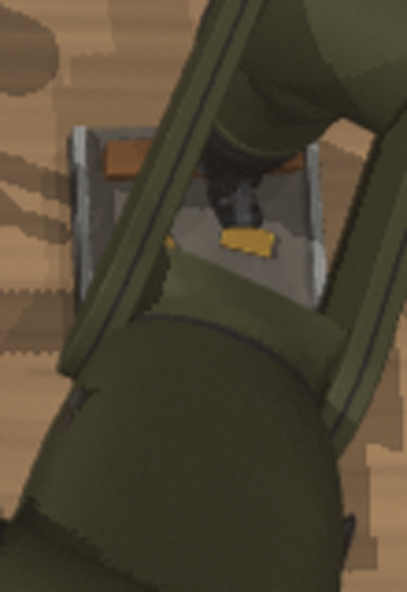

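View pics/c10s.png

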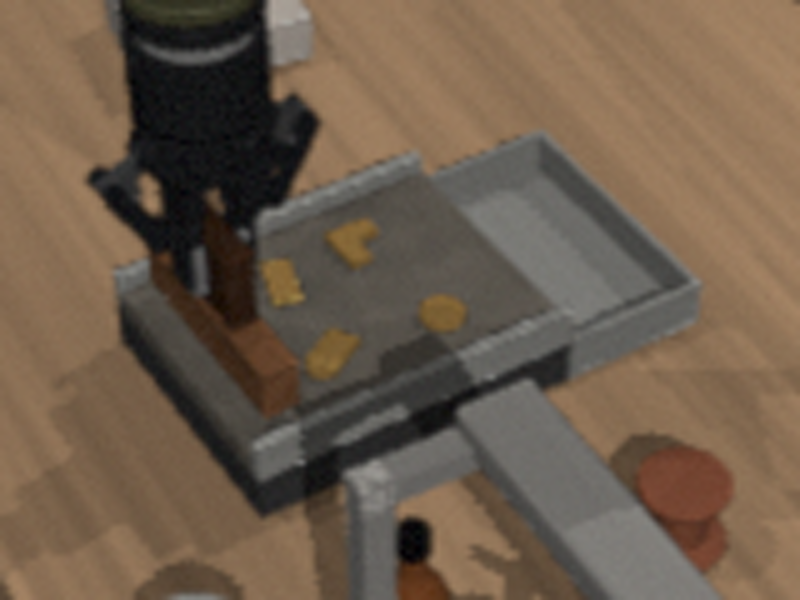

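```bash
python3 - <<'E'
from h import *
T='pics/t10.npz'
c=lambda u,v:(350+u/3.7,190+v/3.7)
for v in ((106,139),(106,177),(303,150),(303,166)): print(ray(T,c(*v),.0886).round(4))
E
```

```text
[ 0.6109 -0.1534  0.0886]
[ 0.5844 -0.1537  0.0886]
[ 0.6066 -0.2892  0.0886]
[ 0.5954 -0.2892  0.0886]
```

>>> apply_moves:
  motion:
    - [0.0,[0,0.004,0],[0,0,0]]
    - [0.0,[0,0.006,0],[0,0,0]]
    - [0.0,[0,0.008,0],[0,0,0]]
    - [0.0,[0,0.009,0],[0,0,0]]
    - [0.0,[0,0.009,0],[0,0,0]]

```text
time_s: 10.53
position: [0.6044, -0.226, 0.2651]
tool_rot: [[0.058, 0.0, 0.998], [-0.998, -0.0, 0.058], [0.0, -1.0, 0.0]]
ft_force: [0.2, -0.3, -0.7]
opening: 0.223
```

```bash
python3 - <<'E'
from h import *
s=robot.sense();print(s['time_s'],s['position'],s['ft_force'],s['opening'],np.round(s['moment'],2))
E
```

```text
10.5333 [ 0.60444171 -0.22604141  0.26508526] [ 0.18682264 -0.31740211 -0.73265522] 0.22342255935353533 [-0.02  0.01 -0.03]
```

>>> apply_moves:
  motion:
    - [0.0,[0,0.001,0],[0,0,0]]
    - [0.0,[0,0.0015,0],[0,0,0]]
    - [0.0,[0,0.002,0],[0,0,0]]
    - [0.0,[0,0.002,0],[0,0,0]]

```text
time_s: 10.87
position: [0.6044, -0.226, 0.2648]
tool_rot: [[0.058, 0.001, 0.998], [-0.998, -0.001, 0.058], [0.001, -1.0, 0.001]]
ft_force: [-2.9, 1.1, 6.8]
opening: 0.23
```

>>> apply_moves:
  motion:
    - [0.0,[0,0.001,-0.006],[0,0,0]]
    - [0.0,[0,0.001,-0.012],[0,0,0]]
    - [0.0,[0,0.001,-0.018],[0,0,0]]
    - [0.0,[0,0.001,-0.024],[0,0,0]]
    - [0.0,[0,0.001,-0.03],[0,0,0]]
    - [0.0,[0,0.001,-0.036],[0,0,0]]
    - [0.0,[0,0.001,-0.042],[0,0,0]]
    - [0.0,[0,0.001,-0.048],[0,0,0]]

```text
time_s: 11.53
position: [0.5569, -0.2293, 0.2647]
tool_rot: [[0.058, 0.005, 0.998], [-0.998, -0.002, 0.058], [0.002, -1.0, 0.005]]
ft_force: [0.8, -0.1, 10.7]
opening: 0.228
```

```bash
python3 - <<'E'
from h import *
s=robot.sense();print(s['time_s'],s['position'],s['ft_force'],s['opening'],np.round(s['moment'],2))
t0=snap('top','t11.png');s0=snap('scene','s11.png')
cv2.imwrite('pics/c11s.png',cv2.resize(s0['frame'][150:270,220:380],None,fx=5,fy=5,interpolation=cv2.INTER_CUBIC))
# target along the plate line
for X in (-.02,-.06,-.1,-.135): show(np.array([.5597+X*.998+.0027,-.2236+X*.059-.0047,s['position'][2]]),Rdown(.059),X)
E
```

```text
11.5333 [ 0.55690386 -0.22928188  0.26473142] [ 0.84214777 -0.05772566 10.67888104] 0.22750049220676138 [ 0.11 -1.01 -0.03]
-0.02 d [-0.001, -0.0, -0.013] w [-0.003, -0.001, 0.002] rows 0.32198439930117057 0.027956954564245524
-0.06 d [-0.001, -0.0, -0.053] w [-0.003, -0.001, 0.002] rows 1.2806898714166775 0.027956954564245524
-0.1 d [-0.001, -0.0, -0.093] w [-0.003, -0.001, 0.002] rows 2.239635198922869 0.027956954564245524
-0.135 d [-0.0, -0.0, -0.128] w [-0.003, -0.001, 0.002] rows 3.0787329303484925 0.027956954564245524
```

View pics/c11s.png

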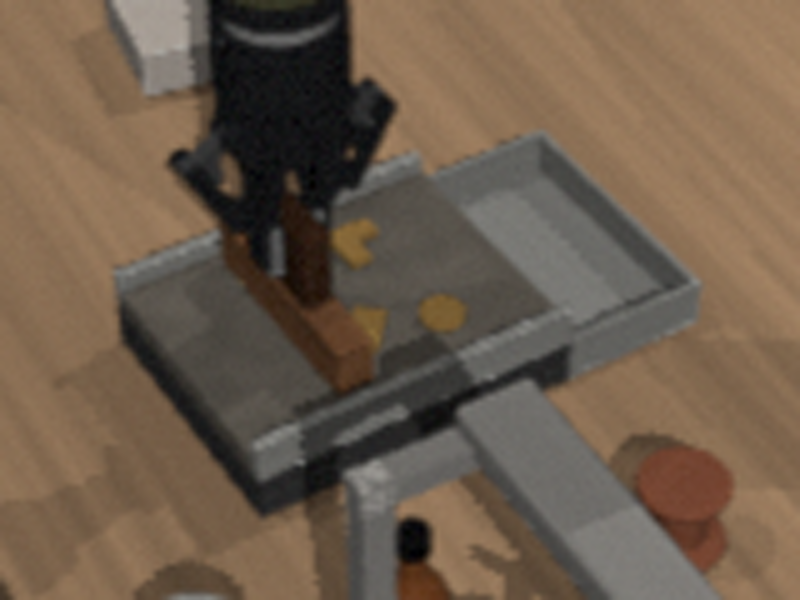

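>>> apply_moves:
  motion:
    - [0.0,[0,0,-0.006],[-0.003,0,0]]
    - [0.0,[-0.001,0,-0.012],[-0.003,0,0.002]]
    - [0.0,[-0.001,0,-0.018],[-0.003,0,0.002]]
    - [0.0,[-0.001,0,-0.024],[-0.003,0,0.002]]
    - [0.0,[-0.001,0,-0.03],[-0.003,0,0.002]]
    - [0.0,[-0.001,0,-0.036],[-0.003,0,0.002]]
    - [0.0,[-0.001,0,-0.042],[-0.003,0,0.002]]
    - [0.0,[-0.001,0,-0.048],[-0.003,0,0.002]]

```text
time_s: 12.3
position: [0.5075, -0.2312, 0.2648]
tool_rot: [[0.058, 0.0, 0.998], [-0.998, -0.0, 0.058], [0.0, -1.0, 0.0]]
ft_force: [3.5, -0.3, 3.9]
opening: 0.227
```

```bash
python3 - <<'E'
from h import *
s=robot.sense();print(s['time_s'],s['position'],s['ft_force'],s['opening'],np.round(s['moment'],2))
t0=snap('top','t12.png');s0=snap('scene','s12.png')
cv2.imwrite('pics/c12s.png',cv2.resize(s0['frame'][150:270,220:380],None,fx=5,fy=5,interpolation=cv2.INTER_CUBIC))
for X in (-.1,-.135): show(np.array([.5597+X*.998+.0027,-.2236+X*.059-.0047,s['position'][2]]),Rdown(.059),X)
E
```

```text
12.3 [ 0.50749375 -0.23117615  0.26475227] [ 3.53257888 -0.32989419  3.9201509 ] 0.22741085534607927 [-0.06 -0.99 -0.02]
-0.1 d [0.0, 0.0, -0.044] w [0.002, -0.001, -0.0] rows 1.059406192205372 0.016433677555125
-0.135 d [0.001, 0.0, -0.079] w [0.002, -0.001, -0.0] rows 1.8984975187006263 0.016433677555125
```

View pics/c12s.png

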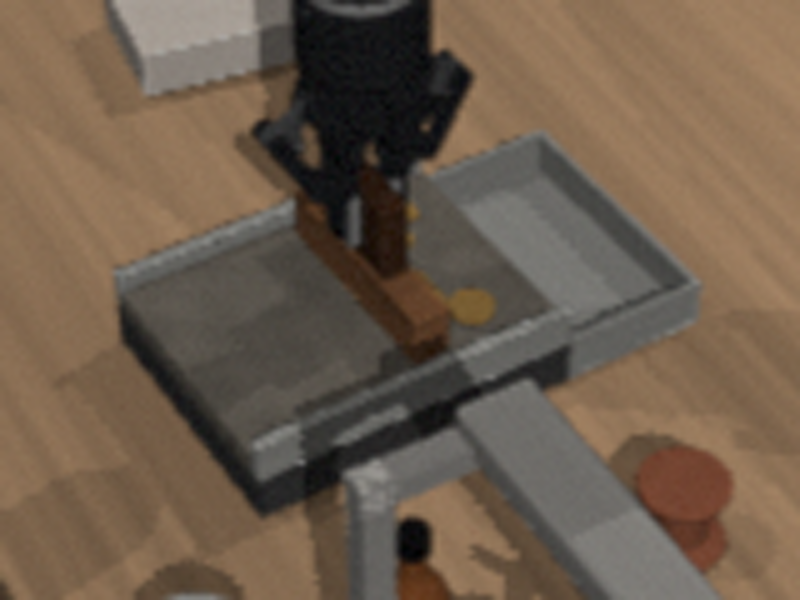

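Nothing has been left behind the blade, and all chips lie ahead of it. I'll continue the sweep.

>>> apply_moves:
  motion:
    - [0.0,[0,0,-0.006],[0,0,0]]
    - [0.0,[0,0,-0.012],[0,0,0]]
    - [0.0,[0,0,-0.018],[0,0,0]]
    - [0.0,[0,0,-0.024],[0,0,0]]
    - [0.0,[0,0,-0.03],[0,0,0]]
    - [0.0,[0,0,-0.036],[0,0,0]]
    - [0.0,[0,0,-0.042],[0,0,0]]
    - [0.0,[0,0,-0.048],[0,0,0]]

```text
time_s: 13.07
position: [0.458, -0.2339, 0.2648]
tool_rot: [[0.058, -0.002, 0.998], [-0.998, 0.0, 0.058], [-0.0, -1.0, -0.002]]
ft_force: [2.7, 0.3, 3.6]
opening: 0.232
```

```bash
python3 - <<'E'
from h import *
s=robot.sense();print(s['time_s'],s['position'],s['ft_force'],s['opening'],np.round(s['moment'],2),np.round(s['joint_positions'],2))
t0=snap('top','t13.png');s0=snap('scene','s13.png')
cv2.imwrite('pics/c13s.png',cv2.resize(s0['frame'][150:270,220:380],None,fx=5,fy=5,interpolation=cv2.INTER_CUBIC))
for X in (-.1,-.13,-.138): show(np.array([.5597+X*.998+.0027,-.2236+X*.059-.0047,s['position'][2]]),Rdown(.059),X)
E
```

```text
13.0667 [ 0.45796521 -0.23391225  0.26476638] [2.69217782 0.27758224 3.61109205] 0.2321659628613512 [-0.07 -0.8   0.01] [-0.55  0.38  1.82 -0.    0.95 -0.61]
-0.1 d [0.001, -0.0, 0.005] w [0.004, -0.002, -0.0] rows 0.1292002767737082 0.03153207924697575
-0.13 d [0.001, 0.0, -0.025] w [0.004, -0.002, -0.0] rows 0.5911990185527897 0.03153207924697575
-0.138 d [0.001, 0.0, -0.033] w [0.004, -0.002, -0.0] rows 0.7829453148233156 0.03153207924697575
```

View pics/c13s.png

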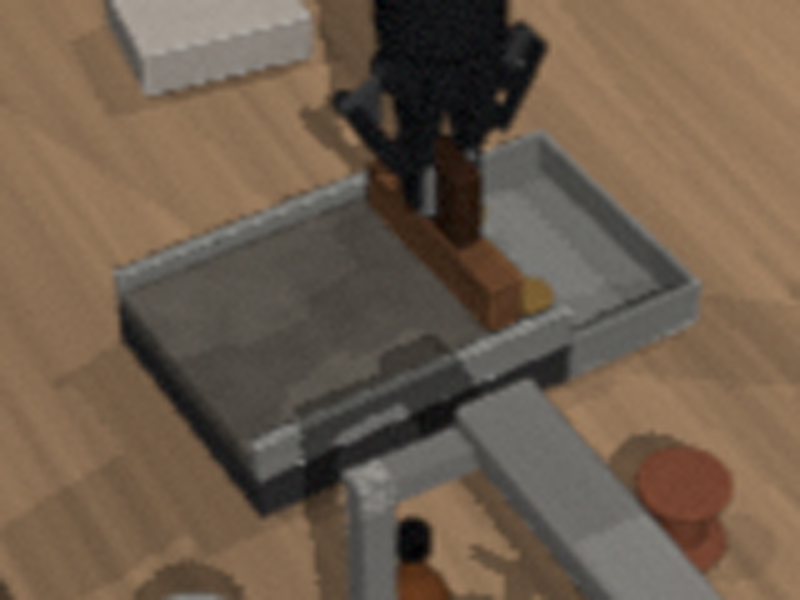

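>>> apply_moves:
  motion:
    - [0.0,[0,0,-0.006],[0,0,0]]
    - [0.0,[0,0,-0.012],[0,0,0]]
    - [0.0,[0,0,-0.018],[0,0,0]]
    - [0.0,[0,0,-0.024],[0,0,0]]
    - [0.0,[0,0,-0.03],[0,0,0]]
    - [0.0,[0,0,-0.034],[0,0,0]]
    - [0.0,[0,0,-0.034],[0,0,0]]

```text
time_s: 13.75
position: [0.4218, -0.2357, 0.2648]
tool_rot: [[0.057, -0.006, 0.998], [-0.998, 0.001, 0.057], [-0.001, -1.0, -0.006]]
ft_force: [-0.8, -0.4, 5.8]
opening: 0.228
```

```bash
python3 - <<'E'
from h import *
s=robot.sense();print(s['time_s'],s['position'],s['ft_force'],s['opening'],np.round(s['moment'],2),np.round(s['joint_positions'],2))
t0=snap('top','t14.png');s0=snap('scene','s14.png')
cv2.imwrite('pics/c14s.png',cv2.resize(s0['frame'][150:270,220:380],None,fx=5,fy=5,interpolation=cv2.INTER_CUBIC))
cv2.imwrite('pics/c14.png',cv2.resize(t0['frame'][200:360,350:460],None,fx=3.7,fy=3.7,interpolation=cv2.INTER_CUBIC))
E
```

```text
13.75 [ 0.42184654 -0.23566576  0.26478928] [-0.81843591 -0.43153342  5.82336632] 0.22846047831357524 [-0.27 -0.02  0.04] [-0.6   0.34  1.88 -0.    0.93 -0.65]
```

View pics/c14s.png

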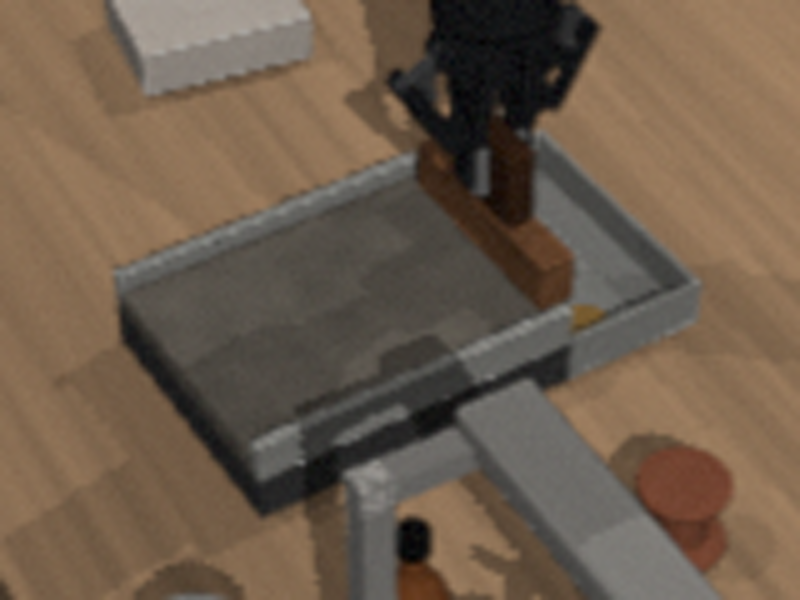

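View pics/c14.png

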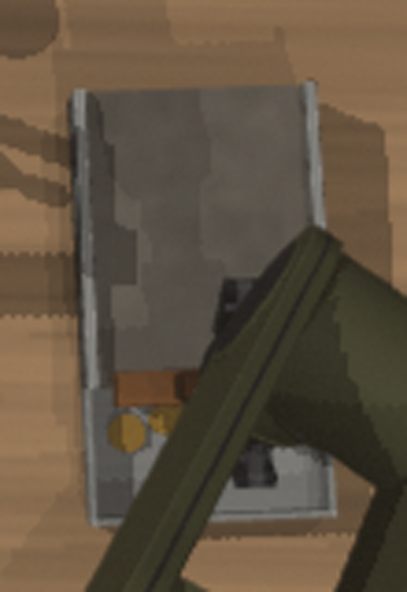

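>>> apply_moves:
  motion:
    - [0.0,[0,0,0.006],[0,0,0]]
    - [0.0,[0,0,0.015],[0,0,0]]
    - [0.0,[0,0,0.027],[0,0,0]]
    - [0.0,[0,0,0.039],[0,0,0]]
    - [0.0,[0,0,0.051],[0,0,0]]
    - [0.0,[0,0,0.063],[0,0,0]]
    - [0.0,[0,0,0.075],[0,0,0]]
    - [0.0,[0,0,0.08],[0,0,0]]

```text
time_s: 14.52
position: [0.4977, -0.2296, 0.2648]
tool_rot: [[0.059, -0.02, 0.998], [-0.998, 0.005, 0.059], [-0.006, -1.0, -0.02]]
ft_force: [-7.3, 4.6, 21.8]
opening: 0.23
```

```bash
python3 - <<'E'
from h import *
s=robot.sense();print(s['time_s'],s['position'],s['ft_force'],s['opening'])
t0=snap('top','t15.png');s0=snap('scene','s15.png')
cv2.imwrite('pics/c15s.png',cv2.resize(s0['frame'][150:270,220:380],None,fx=5,fy=5,interpolation=cv2.INTER_CUBIC))
cv2.imwrite('pics/c15.png',cv2.resize(t0['frame'][200:360,350:460],None,fx=3.7,fy=3.7,interpolation=cv2.INTER_CUBIC))
for X in (-.035,): show(np.array([.5597+X*.998+.0027,-.2236+X*.059-.0047,s['position'][2]]),Rdown(.059),X)
E
```

```text
14.5167 [ 0.49766953 -0.22959063  0.26480565] [-7.3433498   4.63034501 21.75638025] 0.22978999537074848
-0.035 d [0.003, -0.0, 0.029] w [0.017, -0.0, -0.005] rows 0.6914027425958092 0.13919329065181196
```

View pics/c15s.png

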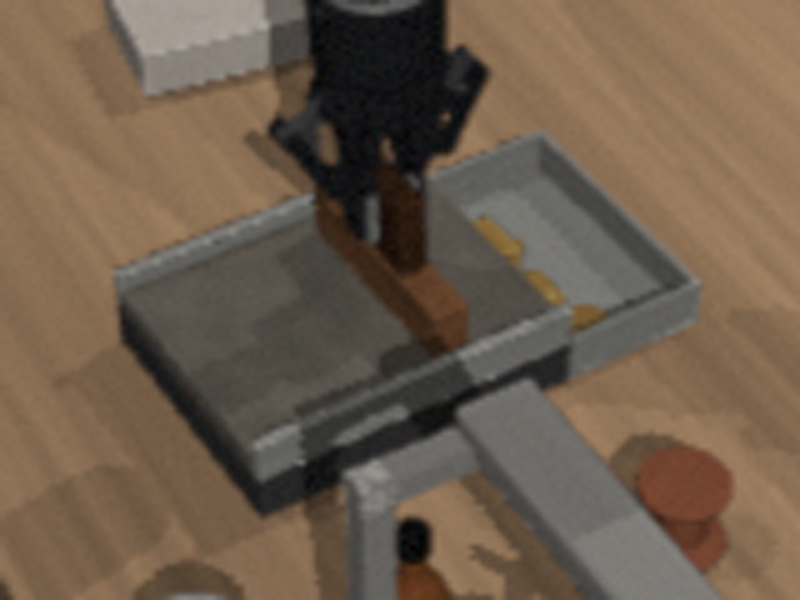

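View pics/c15.png

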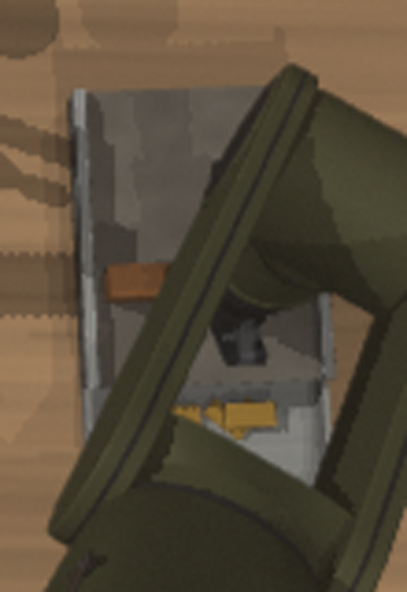

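>>> apply_moves:
  motion:
    - [0.0,[0.001,-0.001,0.004],[0.008,0,-0.003]]
    - [0.0,[0.002,-0.001,0.012],[0.017,0,-0.005]]
    - [0.0,[0.003,0,0.02],[0.017,0,-0.005]]
    - [0.0,[0.003,0,0.028],[0.017,0,-0.005]]
    - [0.0,[0.003,0,0.029],[0.017,0,-0.005]]
    - [0.0,[0.003,0,0.029],[0.017,0,-0.005]]

```text
time_s: 15.12
position: [0.5243, -0.2297, 0.2648]
tool_rot: [[0.06, -0.01, 0.998], [-0.998, 0.004, 0.06], [-0.004, -1.0, -0.01]]
ft_force: [-11.8, 3.0, 21.7]
opening: 0.224
```

```bash
python3 - <<'E'
from h import *
s=robot.sense();print(s['time_s'],s['position'],s['ft_force'],s['opening'],np.round(s['tool_rot'],3))
show([s['position'][0],s['position'][1],.265],Rdown(.059))
E
```

```text
15.1167 [ 0.52430576 -0.2296526   0.26477728] [-11.8042468    3.02148456  21.66924617] 0.2244031019926801 [[ 0.06  -0.01   0.998]
 [-0.998  0.004  0.06 ]
 [-0.004 -1.    -0.01 ]]
 d [-0.0, -0.0, -0.0] w [0.01, 0.001, -0.004] rows 0.005340890122366396 0.08823494831753448
```

>>> apply_moves:
  motion:
    - [0.0,[0,-0.001,0],[0.01,0,-0.004]]
    - [0.0,[0,-0.001,0],[0.01,0,-0.004]]
    - [0.0,[0,-0.001,0],[0.01,0,-0.004]]

```text
time_s: 15.37
position: [0.524, -0.2295, 0.2648]
tool_rot: [[0.059, -0.002, 0.998], [-0.998, 0.001, 0.059], [-0.001, -1.0, -0.002]]
ft_force: [0.6, -0.2, -0.6]
opening: 0.226
```

```bash
python3 - <<'E'
from h import *
s=robot.sense();print(s['time_s'],s['position'],s['ft_force'],s['opening'],np.round(s['tool_rot'],3))
E
```

```text
15.3667 [ 0.52404303 -0.2294708   0.26483265] [ 0.61682314 -0.22720201 -0.64733126] 0.2260364202426967 [[ 0.059 -0.002  0.998]
 [-0.998  0.001  0.059]
 [-0.001 -1.    -0.002]]
```

Force is now relaxed to near zero, so I release and rise.

>>> apply_moves:
  motion:
    - [0.035,[0,0,0],[0,0,0]]
    - [0.06,[0,0,0],[0,0,0]]
    - [0.07,[0,0,0],[0,0,0]]
    - [0.07,[0,0,0],[0,0,0]]
    - [0.07,[0,-0.005,0],[0,0,0]]
    - [0.07,[0,-0.02,0],[0,0,0]]
    - [0.07,[0,-0.045,0],[0,0,0]]
    - [0.07,[0,-0.08,0],[0,0,0]]

```text
time_s: 16.03
position: [0.5232, -0.2291, 0.3434]
tool_rot: [[0.059, -0.007, 0.998], [-0.998, 0.004, 0.059], [-0.004, -1.0, -0.007]]
ft_force: [0.6, -0.2, -0.4]
opening: 0.823
```

>>> apply_moves:
  motion:
    - [0.07,[0,-0.03,0],[0,0,0]]
    - [0.07,[0.02,-0.06,0],[0,0,0]]
    - [0.07,[0.055,-0.07,0],[0,0,0]]
    - [0.07,[0.09,-0.07,0],[0,0,0]]
    - [0.07,[0.13,-0.07,0],[0,0,0]]
    - [0.07,[0.17,-0.07,0],[0,0,0]]
    - [0.07,[0.21,-0.07,0],[0,0,0]]
    - [0.07,[0.21,-0.07,0],[0,0,0]]

```text
time_s: 16.7
position: [0.5358, -0.4462, 0.4121]
tool_rot: [[0.054, -0.006, 0.998], [-0.999, -0.002, 0.054], [0.002, -1.0, -0.006]]
ft_force: [0.8, -0.4, -0.0]
opening: 0.82
```

```bash
python3 - <<'E'
from h import *
s=robot.sense();print(s['time_s'],s['position'],s['ft_force'],s['opening'])
t0=snap('top','t16.png');s0=snap('scene','s16.png')
cv2.imwrite('pics/c16s.png',cv2.resize(s0['frame'][150:270,220:380],None,fx=5,fy=5,interpolation=cv2.INTER_CUBIC))
cv2.imwrite('pics/c16.png',cv2.resize(t0['frame'][200:360,350:460],None,fx=3.7,fy=3.7,interpolation=cv2.INTER_CUBIC))
E
```

```text
16.7 [ 0.53583085 -0.4461934   0.41211388] [ 0.7747999  -0.35006402 -0.04591701] 0.8201691052313794
```

View pics/c16s.png

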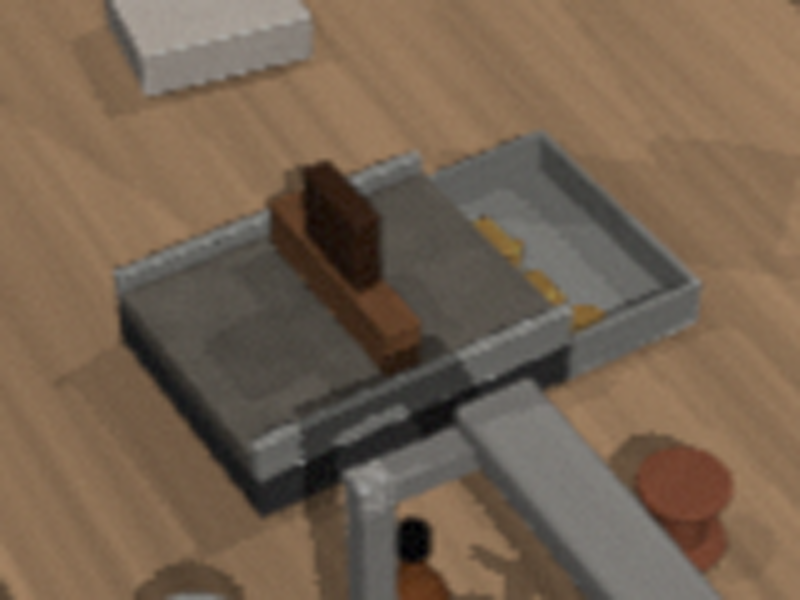

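View pics/t16.png

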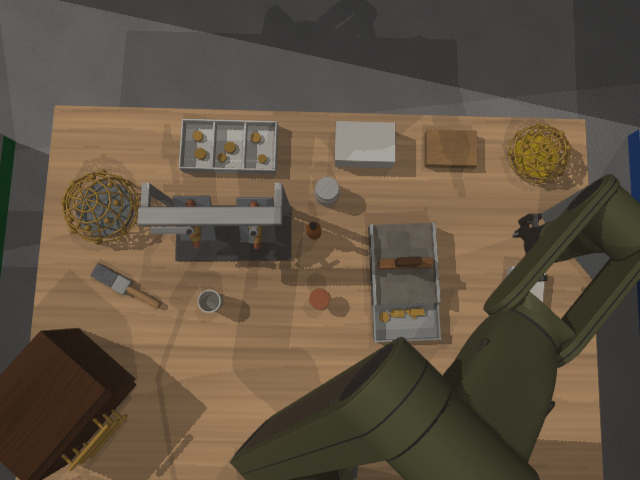

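View pics/c16.png

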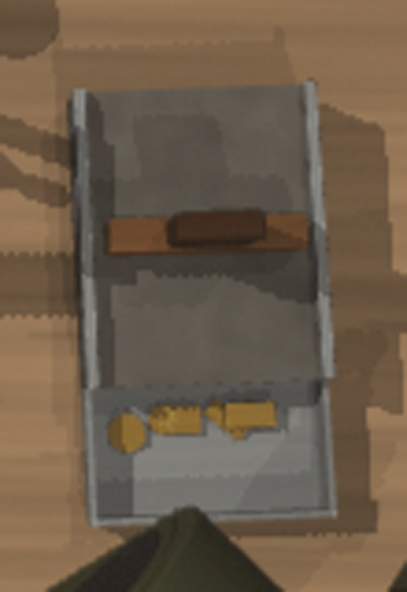

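```bash
python3 - <<'E'
from h import *
T='pics/t16.npz'
O=np.array([.5597,-.2236]);yaw=.059;M=np.array([[np.cos(yaw),-np.sin(yaw)],[np.sin(yaw),np.cos(yaw)]])
c=lambda u,v:(350+u/3.7,200+v/3.7)
for n_,v,z in (('round',(127,432),.009),('tongue',(177,420),.009),('oblong',(250,416),.013),('L',(222,420),.009),('bladeL',(107,237),.08),('bladeR',(308,231),.08),('gripL',(168,228),.132),('gripR',(266,226),.132)):
    print(n_,((ray(T,c(*v),z)[:2]-O)@M).round(4))
a=cv2.imread('pics/t0.png');b=cv2.imread('pics/t16.png')
for n_,(x,y) in dict(cup=(209,300),spool=(319,299),bottle=(313,230),jar=(327,190),brush=(125,285),airbar=(253,240)).items():
    r=16; tm=a[y-r:y+r,x-r:x+r]; R=cv2.matchTemplate(b[y-r-8:y+r+8,x-r-8:x+r+8],tm,cv2.TM_CCOEFF_NORMED);_,m,_,l=cv2.minMaxLoc(R);print(n_,l[0]-8,l[1]-8,round(m,3))
h=np.hstack([cv2.resize(q[180:280,140:290],None,fx=2.6,fy=2.6) for q in (a,b)]);cv2.imwrite('pics/c17.png',h)
E
```

```text
round [-0.171   0.0546]
tongue [-0.1639  0.0183]
oblong [-0.1629 -0.0335]
L [-0.165 -0.014]
bladeL [-0.0371  0.0699]
bladeR [-0.0378 -0.0684]
gripL [-0.0373  0.0353]
gripR [-0.0382 -0.0293]
cup 0 0 0.999
spool 0 0 0.678
bottle 0 0 0.965
jar 0 0 0.974
brush 0 0 0.999
airbar 0 0 0.972
```

View pics/c17.png

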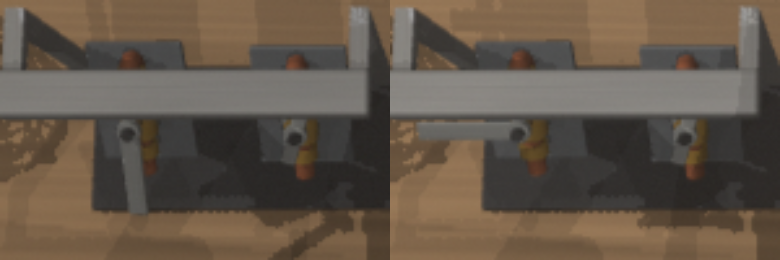

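```bash
python3 - <<'E'
from h import *
s=robot.sense();print(s['time_s'],np.abs(s['dq']).max(),s['ft_force'])
print(robot.job_done())
E
```

```text
16.8 0.0412973865609897 [0.61876344 0.02035874 0.20929182]
the job is handed in; nothing more can be done
None
```

The job is handed in at 16.8 s of robot time. No verdict was reported, so the results below come from my own checks.

**What I did**
- **Gas cock:** I pushed the long lever with closed fingers until it met its stop, with about 33 N of reaction.
- **Offcuts:** I gripped the scraper, set it down behind the offcuts and swept all four into the trough.
- **Scraper:** I then drew it back and released it on the plate.

**Last checks from the camera images**
- **Lever:** it lies square to the pipe, parallel to the lamp bar.
- **Air cock and lamp:** the air cock's crossbar looks unmoved, and I saw no contact with the lamp.
- **Offcuts:** three lie plainly in the trough, 15–23 mm from its centre towards the plate. The L-shaped one shows only in part, under the oblong one, so I placed it from its visible edges.
- **Scraper:** it stands at plate x about -37 mm, y about 1 mm. By eye it is upright.
- **Bystanders:** the cup, bottle, jar and brush show no shift. The spool also shows none, but its match was weak (0.68), probably from a changed shadow or the scraper that was beside it. I compared the gift box only by eye, partly hidden by the arm.

**What did not go smoothly**
- **Joint 4 at its limit:** at the first leaning pose it read -1.4226, against a limit of -1.42. I changed to a smaller lean straight away, but I cannot tell whether that counts as passing the range.
- **Pressing during draw-back:** the scraper pressed on the plate with about 22 N while being drawn back. I relaxed that to near zero before releasing it.

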